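# Load the tube reader's carriage and lock it home

## Task

Free the orange clamp knob (a quarter turn anticlockwise) before you move the black carriage, then draw the carriage out to its loading stop and, while it is out there, stand every sample tube from the table upright in a socket of its own, cap up and right down to the bottom. Then push the loaded carriage fully home to the reader and turn the knob back a quarter turn clockwise to lock it, with all tubes still standing in it; leave the other things on the desk where they are.

Things in the scene. Friction and masses are not known exactly. Their poses are not given: they have to be found in the camera images.
- clamp (a joint): orange clamp knob on the grey post at one end (the -y end) of the station, vertical axis. 0 = free (a quarter turn anticlockwise, seen from above), 1.57 = locked; stops at both ends. Clockwise from above increases it and tightens
- clamp_grip (a point): point on the knob's axis at the height to grip its bar; the bar lies along this point's x axis and turns with the knob. Pinch the bar across its y from above. Knob about 52 mm across; see its height from this point
- carriage (a joint): position of the black tube carriage along the station's bed, m. 0 = fully home, in front of the white reader and next to the clamp post; 0.14 = fully out at the loading stop, towards the station's +y; it slides with about 1.5 N of friction
- carriage_mid (a point): centre of the carriage's underside (14.5 mm above the table); x and y axes along the carriage, y is the sliding direction (out). The carriage is a block 150 (x) x 170 (y) x 56 mm high with four round sockets
- handle_top (a point): centre of the top face of the carriage's upright yellow handle tab, which is 30 mm (x) x 14 mm (y), 108 mm tall, at the outer (+y) end of the carriage. Pinch across y from above, or push its side
- station: grey station: bed 190 (x) x 430 (y) x 12 mm, origin under its centre. It carries the carriage, a clamp post 55 x 70 mm, 80 mm tall, centred 178 mm along -y, and a white reader box 50 x 110 x 140 mm at x +122, y -50 mm. Does not move
- socket0 (a point): centre of the mouth of a socket in the carriage's top (far row (+x), clamp side): round, 26 mm wide, 50 mm deep, axis vertical, with a printed white square frame round it. Sockets are 72 mm apart in x and 80 mm in y
- socket1 (a point): centre of the mouth of a socket in the carriage's top (far row (+x), handle side): round, 26 mm wide, 50 mm deep, axis vertical, with a printed white square frame round it. Sockets are 72 mm apart in x and 80 mm in y
- socket2 (a point): centre of the mouth of a socket in the carriage's top (near row (-x), clamp side): round, 26 mm wide, 50 mm deep, axis vertical, with a printed white square frame round it. Sockets are 72 mm apart in x and 80 mm in y
- socket3 (a point): centre of the mouth of a socket in the carriage's top (near row (-x), handle side): round, 26 mm wide, 50 mm deep, axis vertical, with a printed white square frame round it. Sockets are 72 mm apart in x and 80 mm in y
- tube0: sample tube, 22 mm diameter, 125 mm long: clear body with white label and a cone-shaped foot (last 16 mm), and a purple cap 22 mm square, 25 mm long. Origin on its axis at mid length, 62.5 mm from either end (it stands 14.5+6+62.5 mm above the table when seated); x axis along the tube towards the cap. 40 g. Starts lying on the table, cap roughly towards the robot. May be absent (None)
- tube1: sample tube, 22 mm diameter, 125 mm long: clear body with white label and a cone-shaped foot (last 16 mm), and a purple cap 22 mm square, 25 mm long. Origin on its axis at mid length, 62.5 mm from either end (it stands 14.5+6+62.5 mm above the table when seated); x axis along the tube towards the cap. 40 g. Starts lying on the table, cap roughly towards the robot. May be absent (None)
- tube2: sample tube, 22 mm diameter, 125 mm long: clear body with white label and a cone-shaped foot (last 16 mm), and a purple cap 22 mm square, 25 mm long. Origin on its axis at mid length, 62.5 mm from either end (it stands 14.5+6+62.5 mm above the table when seated); x axis along the tube towards the cap. 40 g. Starts lying on the table, cap roughly towards the robot. May be absent (None)
- tube3: sample tube, 22 mm diameter, 125 mm long: clear body with white label and a cone-shaped foot (last 16 mm), and a purple cap 22 mm square, 25 mm long. Origin on its axis at mid length, 62.5 mm from either end (it stands 14.5+6+62.5 mm above the table when seated); x axis along the tube towards the cap. 40 g. Starts lying on the table, cap roughly towards the robot. May be absent (None)
- flask: bystander: black drinking flask, 68 mm diameter, 195 mm tall, origin at its base
- phone: bystander: black phone lying flat, 150 x 72 x 9 mm, origin under its centre
- label_roll: bystander: roll of white labels standing on end, 60 mm diameter, 28 mm high, origin under its centre
- wash_bottle: bystander: white bottle with red label and cap, 60 mm diameter, 160 mm tall, origin at its base
- barcode_gun: bystander: black hand-held barcode gun lying flat, about 140 x 60 x 35 mm, long along its x
Not all that is in view belongs to the job. Leave any turquoise look-alike of the tube0 alone.

How it is judged:
On the way, in this order (a step that is already met when the one before it is completed fails the run):
1. the clamp knob is free, before the carriage has been moved more than 15 mm (value of joint clamp below 0.35 rad and distance of carriage_mid from where it was at the start of the episode below 0.015 m), for 0.2 s.
2. the carriage is out at its loading stop, the clamp free (value of joint clamp below 0.35 rad and value of joint carriage above 0.125 m), for 0.2 s.
3. every tube present stands cap up at the bottom of a socket while the carriage is out (value of joint carriage above 0.1 m and z of tube0 in the frame of carriage_mid between 0.06 and 0.078 m and x of tube0 in the frame of carriage_mid between -0.06 and 0.06 m and y of tube0 in the frame of carriage_mid between -0.065 and 0.065 m and angle between each of tube0, tube1, tube2, tube3's own x axis and vertical below 0.25 rad and z of tube1 in the frame of carriage_mid between 0.06 and 0.078 m and x of tube1 in the frame of carriage_mid between -0.06 and 0.06 m and y of tube1 in the frame of carriage_mid between -0.065 and 0.065 m and z of tube2 in the frame of carriage_mid between 0.06 and 0.078 m and x of tube2 in the frame of carriage_mid between -0.06 and 0.06 m and y of tube2 in the frame of carriage_mid between -0.065 and 0.065 m and z of tube3 in the frame of carriage_mid between 0.06 and 0.078 m and x of tube3 in the frame of carriage_mid between -0.06 and 0.06 m and y of tube3 in the frame of carriage_mid between -0.065 and 0.065 m), for 0.3 s.
4. the carriage is pushed fully home, clamp still free (value of joint carriage below 0.008 m and value of joint clamp below 0.6 rad), for 0.2 s.
5. the clamp is locked with the carriage home (value of joint carriage below 0.008 m and value of joint clamp above 1.25 rad), for 0.2 s.
At the end, for the whole second after the job is handed in: carriage within 8 mm of fully home, knob turned to at least 1.25 rad (locked), every tube present standing in a socket with its foot within 9 mm of the socket's floor, cap up within 0.25 rad (14 degrees) of vertical, at rest (all of step 5 and z of tube0 in the frame of carriage_mid between 0.06 and 0.078 m and x of tube0 in the frame of carriage_mid between -0.06 and 0.06 m and y of tube0 in the frame of carriage_mid between -0.065 and 0.065 m and angle between each of tube0, tube1, tube2, tube3's own x axis and vertical below 0.25 rad and z of tube1 in the frame of carriage_mid between 0.06 and 0.078 m and x of tube1 in the frame of carriage_mid between -0.06 and 0.06 m and y of tube1 in the frame of carriage_mid between -0.065 and 0.065 m and z of tube2 in the frame of carriage_mid between 0.06 and 0.078 m and x of tube2 in the frame of carriage_mid between -0.06 and 0.06 m and y of tube2 in the frame of carriage_mid between -0.065 and 0.065 m and z of tube3 in the frame of carriage_mid between 0.06 and 0.078 m and x of tube3 in the frame of carriage_mid between -0.06 and 0.06 m and y of tube3 in the frame of carriage_mid between -0.065 and 0.065 m and linear speed of each of tube0, tube1, tube2, tube3 below 0.02 m/s); the robot touches nothing.
It fails at once if a bystander (flask, phone, label roll, wash bottle or barcode gun) is displaced by more than 40 mm (distance of any of flask, phone, label_roll, wash_bottle, barcode_gun from where it was at the start of the episode above 0.04 m).
Of tube0, tube1, tube2, tube3 only 2 to 4 are there at a start; the rules pass over those that are not, and their reading is None.
At some moment in a run one of tube0, tube1, tube2, tube3 may be knocked a few centimetres aside while the robot is not near it.
Once in a run the grip may slacken for a moment while it holds something.
It also fails if it takes over 210 s, if anything falls off the work surface, if the arm or the gripper's body presses on something with over 40 N, if the wrist force passes 120 N, or if a joint passes its speed limit or range.

## Robot

A 7-joint arm with a two-finger parallel gripper is mounted at the origin on the work surface. World frame = base frame: x ahead of the robot, y to its left, z up, the work surface at z = 0. Lengths are in m, angles in rad, forces in N, time in s.
With the tool pointing down it reaches from about 0.4 to 0.85 m from the base axis. Payload 4.4 kg.
Tool frame: the origin (TCP) lies midway between the tips of the shut fingers; the grasp point (between the pads) lies 19 mm behind it (ctrl.grip_depth is the distance from the TCP to the grasp point, in m); y points along the fingers, z is the direction in which the jaws open and shut, and the axes are right-handed (so a half turn about y gives the same grasp; the last joint's range is limited). The gripper opens to 94 mm and grips with 3 to 60 N. Pads are 16 mm wide; open, the fingers measure 119 mm over their backs; the gripper's body (75 mm by 177 mm) begins 78 mm behind the grasp point.
Start: joints at [-1.186, 0.628, 0.038, 1.517, -0.027, 0.996, -0.02], TCP at [0.283, 0.585, 0.172] pointing down, gripper open.
Joint ranges: [-3.06, 3.06], [-0.37, 2.12], [-1.25, 1.32], [0.18, 2.47], [-1.1, 4.24], [0.23, 1.98], [-2.94, 2.94]. Speed limits (rad/s): [2.57, 2.57, 3.14, 3.14, 3.14, 3.14, 3.14].

## Interface

Orientations are given as a unit quaternion [w, x, y, z].
In Python, from rig import ctrl gives the robot as it stands.
- The arm moves only by the tool send_rows, never from a script. Its arguments are lists of equal length, an entry for each row: "fingers": the opening, from 0 (shut) to 1 (fully open); "xyz": the shift along the tool's x, y, z in mm, a list of three; "roll": the turn about the tool's y in degrees. In form: {"fingers": [fingers, ...], "xyz": [[tx, ty, tz], ...], "roll": [roll, ...]}. A call has 1 to 12 rows; each row is the pose to reach, as a shift and turn from the pose commanded when the call began, along the tool's axes at that moment; what a row does not reach only later rows make up. A row lasts 1/10 s, in which the tool goes at most 50 mm and 8.59 degrees, less where a joint would pass 70% of its speed; a pose out of reach is approached as far as the arm can. A call with a gripper value outside its range is refused whole. The fingers move at their own pace and stop on an object; "squeeze" is the grip in N (left out, the last holds). Time passes only in rows, so rows that repeat a pose let the fingers close. It gives the time, the measured TCP pose, the force and the opening at its end, in the units of the state.
- ctrl.sense(): the state, without advancing time (a new reading comes with each control period).
- ctrl.snapshot(name): name is "scene" or "top" or "wrist"; returns a dict with "color" (480x640x3 uint8, blue, green, red), "depth" (480x640 float32, m along the optical axis (not along the pixel's ray), 0 where there is no reading), "K" (3x3 intrinsics, pixels), "distortion" ([k1, k2, p1, p2, k3] as OpenCV has them; the pictures are not rectified), "T" (4x4, takes a point from camera to world coordinates); the wrist camera has in their place "mount" (4x4, takes a point from camera to tool coordinates, whose origin is the TCP and whose axes are the tool frame's). Camera axes: x right, y up, looking along -z (the intrinsics and any distortion apply to the point x, -y, -z); pixel columns grow to the right and rows downward; lengths in m; the calibration is good to about 2 mm. A picture is of the moment at which its call begins: read the wrist's pose just before it.
- ctrl.finish_job(): hands the job in, once; it reports no verdict.
The state is a dict: "time": time; "qpos": joint angles; "qvel": joint speeds; "joint_efforts": joint torques, N m; "tool_pos": TCP position; "eef_rot": TCP orientation; "ft_force": force on the tool from outside, world axes, zero at the start; "wrist_torque": the same for the moment, N m; "width": finger opening in m.
Only numpy, scipy, OpenCV 4.12 (cv2) and the standard library are available. Lean on these libraries where they do the work, as an engineer would, in place of code of your own. Each camera call takes 0.05 s, during which the arm holds its last target.

## Working session

There is one attempt and no reset: what is moved stays moved. The work goes in short steps, Python scripts to look and compute and a tool call to move; the robot and the scene stay as the last step left them, time stands still between calls to the robot, and variables do not carry over. Pictures are saved under pics/ and viewed, and the job is handed in when it is done.

Besides the shell and the picture viewer there is one more tool, called after ">>>" by a JSON object that holds its "op" and its "data", one argument or row to a line. send_rows: Moves the arm, as the interface text tells. Its arguments: {"type":"object","properties":{"fingers":{"type":"array","items":{"type":"number"}},"xyz":{"type":"array","items":{"type":"array","items":{"type":"number"}}},"roll":{"type":"array","items":{"type":"number"}},"squeeze":{"type":"number"}},"required":["fingers","xyz","roll"]}

```bash
ls; mkdir -p pics
cat > h.py <<'E'
import numpy as np, cv2
from rig import ctrl
from scipy.spatial.transform import Rotation as R
def rot(q): return R.from_quat([q[1],q[2],q[3],q[0]]).as_matrix()
def snap(n,save=None):
    s=ctrl.sense(); d=dict(ctrl.snapshot(n))
    if 'mount' in d:
        T=np.eye(4);T[:3,:3]=rot(s['eef_rot']);T[:3,3]=s['tool_pos'];d['T']=T@np.array(d['mount'])
    if save: cv2.imwrite('pics/'+save,d['color'])
    return d
def ray(d,px):
    p=cv2.undistortPoints(np.array(px,float).reshape(-1,1,2),np.array(d['K'],float),np.array(d['distortion'],float)).reshape(-1,2)
    v=np.c_[p[:,0],-p[:,1],-np.ones(len(p))]; T=np.array(d['T'])
    return T[:3,3],v@T[:3,:3].T
def onplane(d,px,z):
    o,v=ray(d,px); return o+v*((z-o[2])/v[:,2])[:,None]
def bydepth(d,px):
    o,v=ray(d,px); px=np.array(px).reshape(-1,2).astype(int)
    return o+v*np.array(d['depth'])[px[:,1],px[:,0]][:,None]
def proj(d,P):
    T=np.linalg.inv(np.array(d['T']));c=np.atleast_2d(P)@T[:3,:3].T+T[:3,3]
    c=c*[1,-1,-1]
    return cv2.projectPoints(c.reshape(-1,1,3),np.zeros(3),np.zeros(3),np.array(d['K'],float),np.array(d['distortion'],float))[0].reshape(-1,2)
def st():
    s=ctrl.sense();print({k:np.round(s[k],4).tolist() for k in s});return s
E
python3 - <<'E'
from h import *
s=st()
print(np.round(rot(s['eef_rot']),3)); print(ctrl.grip_depth)
for n in ('scene','top','wrist'):
    d=snap(n,n+'0.png'); print(n,np.round(d['T'],3).tolist(),np.round(d['K'],1).tolist(),d['distortion'])
E
```

```text
pics
{'time': 0.0, 'qpos': [-1.1858, 0.6293, 0.0384, 1.5184, -0.027, 0.9963, -0.02], 'qvel': [-0.0015, -0.0009, -0.0004, -0.0014, 0.0017, -0.0007, -0.0005], 'joint_efforts': [-0.0004, -54.9715, 1.1434, -18.6626, -0.0522, 0.0236, 0.0001], 'tool_pos': [0.2829, 0.5844, 0.1715], 'eef_rot': [-0.6886, 0.6899, -0.1582, 0.1579], 'ft_force': [-0.5003, 0.2769, 0.618], 'wrist_torque': [0.0256, -0.0034, -0.0091], 'width': 0.0943}
[[ 0.9   -0.001  0.436]
 [-0.436 -0.002  0.9  ]
 [ 0.    -1.    -0.002]]
0.0188
scene [[0.851, -0.433, 0.296, 1.012], [0.524, 0.715, -0.463, -0.725], [-0.011, 0.549, 0.836, 1.468], [0.0, 0.0, 0.0, 1.0]] [[619.8, 0.0, 323.3], [0.0, 619.8, 239.1], [0.0, 0.0, 1.0]] [-0.04986942  0.          0.          0.          0.        ]
top [[0.014, 0.982, -0.186, 0.323], [-1.0, 0.015, 0.004, 0.021], [0.007, 0.186, 0.982, 1.214], [0.0, 0.0, 0.0, 1.0]] [[455.0, 0.0, 321.0], [0.0, 455.0, 239.4], [0.0, 0.0, 1.0]] [0.02505801 0.         0.         0.         0.        ]
wrist [[0.436, -0.87, -0.229, 0.216], [0.9, 0.421, 0.113, 0.617], [-0.002, -0.256, 0.967, 0.384], [0.0, 0.0, 0.0, 1.0]] [[355.5, 0.0, 320.1], [0.0, 355.5, 238.6], [0.0, 0.0, 1.0]] [-0.05574505  0.          0.          0.          0.        ]
```

View pics/top0.png

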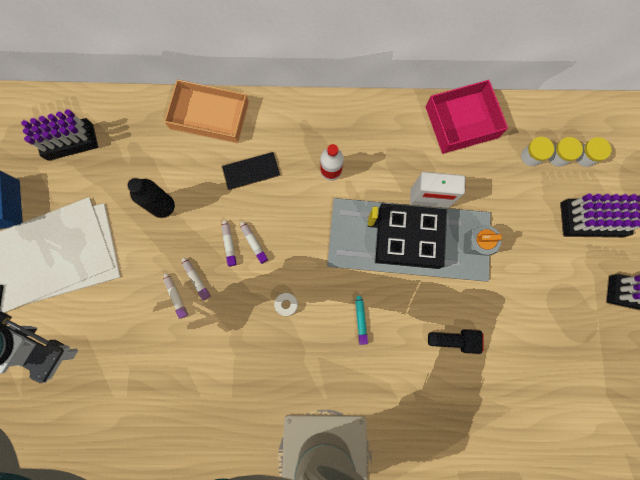

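View pics/scene0.png

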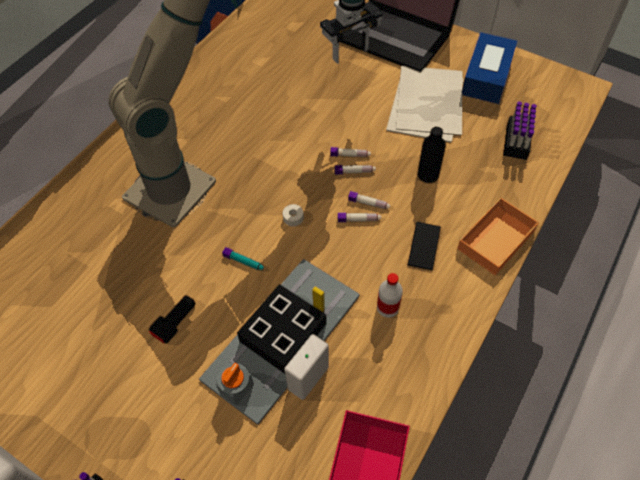

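View pics/wrist0.png

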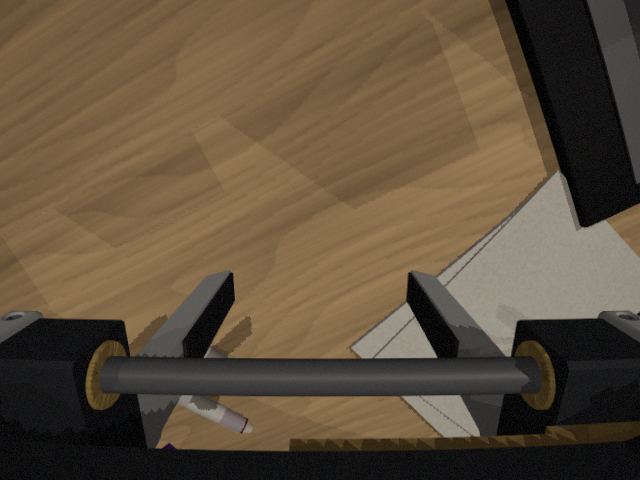

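Candidates in the top view: white-labelled tubes with purple caps at (229,243), (253,241), (195,278) and (174,296). These four match the description. The turquoise look-alike at (362,320) and the racked purple caps at (57,133), (605,215) and (628,290) are to be left alone. The knob is the orange bar at (488,239), not the orange tray at (208,110).

Run:
```python
from h import *
d=snap('top'); c=d['color']
cv2.imwrite('pics/crop1.png',cv2.resize(np.hstack([c[210:330,140:290],c[180:300,360:510]]),None,fx=2.6,fy=4 and 2.6,interpolation=cv2.INTER_CUBIC))
hsv=cv2.cvtColor(c,cv2.COLOR_BGR2HSV)
def blobs(d,m,amin=20):
    n,l,s,ct=cv2.connectedComponentsWithStats(m.astype(np.uint8))
    for i in range(1,n):
        if s[i,4]>=amin:
            px=np.argwhere(l==i)[:,::-1].astype(float); P=bydepth(d,px)
            r=cv2.minAreaRect(px.astype(np.float32))
            print(np.round(ct[i],1),s[i,4],'med',np.round(np.median(P,0),3),'zmax',round(np.percentile(P[:,2],90),3))
H,S,V=cv2.split(hsv)
m=(H>125)&(H<150)&(S>120);print('purple');blobs(d,m,15)
for nm in ('top','scene'):
    d=snap(nm);H,S,V=cv2.split(cv2.cvtColor(d['color'],cv2.COLOR_BGR2HSV))
    print(nm,'orange');blobs(d,(H>5)&(H<16)&(S>220)&(V>150),15)
    print(nm,'yellow');blobs(d,(H>20)&(H<32)&(S>200)&(V>100),15)
```

```text
purple
[ 49.1 126.8] 970 med [0.817 0.718 0.106] zmax 0.11
[611.6 197.4] 313 med [ 0.651 -0.712  0.108] zmax 0.112
[611.9 205.8] 318 med [ 0.629 -0.712  0.108] zmax 0.112
[611.6 214.1] 315 med [ 0.607 -0.709  0.108] zmax 0.112
[612.8 222.7] 307 med [ 0.586 -0.711  0.108] zmax 0.111
[261.8 256.9] 71 med [0.499 0.171 0.021] zmax 0.024
[230.9 260.4] 77 med [0.489 0.252 0.021] zmax 0.024
[637.2 277.9] 24 med [ 0.45  -0.754  0.102] zmax 0.108
[636.7 286.8] 30 med [ 0.428 -0.749  0.103] zmax 0.11
[636.4 295.6] 35 med [ 0.407 -0.745  0.105] zmax 0.109
[362.7 339. ] 71 med [ 0.291 -0.095  0.021] zmax 0.024
top orange
top yellow
[560.7 152.4] 37 med [ 0.785 -0.619  0.06 ] zmax 0.063
[589.3 153.2] 45 med [ 0.787 -0.694  0.059] zmax 0.064
[535.1 154.1] 47 med [ 0.778 -0.552  0.059] zmax 0.063
[371.6 218.7] 54 med [ 0.588 -0.11   0.098] zmax 0.12
scene orange
[227.8 374. ] 100 med [ 0.543 -0.405  0.122] zmax 0.127
[238.4 379.3] 74 med [ 0.562 -0.398  0.094] zmax 0.099
scene yellow
[317.6 291.4] 50 med [ 0.604 -0.118  0.123] zmax 0.127
```

View pics/crop1.png

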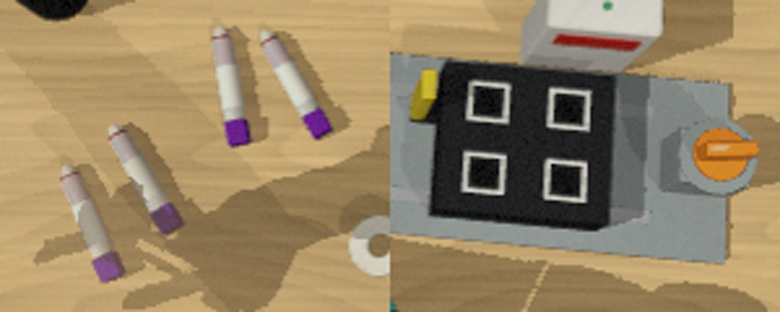

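The crop shows four tubes with their caps toward the robot, the carriage with four framed sockets, and the knob bar lying roughly along y.

```bash
cat > sock.py <<'E'
from h import *
def sockets(d,z=0.0705,show=None):
    c=d['color'];hsv=cv2.cvtColor(c,cv2.COLOR_BGR2HSV);H,S,V=cv2.split(hsv)
    m=((V>120)&(S<70)).astype(np.uint8)
    cs,hi=cv2.findContours(m,cv2.RETR_CCOMP,cv2.CHAIN_APPROX_NONE)
    out=[]
    for i,k in enumerate(cs):
        if hi[0][i][3]>=0 or hi[0][i][2]<0: continue
        P=onplane(d,k.reshape(-1,2).astype(float),z)
        r=cv2.minAreaRect((P[:,:2]*1000).astype(np.float32))
        w,h=r[1]
        if 25<min(w,h) and max(w,h)<55:
            out.append((np.array(r[0])/1000,r[1],r[2],k.reshape(-1,2).mean(0)))
    return out
E
python3 - <<'E'
from h import *
from sock import sockets
for n in ('top','scene'):
    d=snap(n)
    o=sockets(d)
    for a in o: print(n,np.round(a[0],4),np.round(a[1],1),np.round(a[2],1),np.round(a[3]))
    H,S,V=cv2.split(cv2.cvtColor(d['color'],cv2.COLOR_BGR2HSV))
    m=((H>3)&(H<18)&(S>170)&(V>110))
    k=np.argwhere(m)[:,::-1].astype(float)
    P=bydepth(d,k)
    s=(abs(P[:,0]-.56)<.06)&(abs(P[:,1]+.4)<.06)&(P[:,2]>.05);P=P[s]
    print(np.histogram(P[:,2],bins=np.arange(.07,.15,.005)))
    for lo,hi in ((.085,.105),(.115,.14)):
        q=P[(P[:,2]>lo)&(P[:,2]<hi)]
        if len(q)>5:
            print(n,lo,len(q),q.mean(0).round(4),cv2.minAreaRect((q[:,:2]*1000).astype(np.float32)))
E
```

```text
top [ 0.5188 -0.2544] [40.8 40.8] 88.1 [427. 249.]
top [ 0.5249 -0.1749] [41.5 40.2] 85.6 [396. 246.]
top [ 0.5907 -0.2592] [41.1 40.3] 88.1 [428. 222.]
top [ 0.5967 -0.1801] [41.6 40.4] 86.0 [397. 219.]
(array([  0,   0,   1,   9, 138,  40,  15,   4,  14,  18,  76,  16,   0,
         0,   0]), array([0.07 , 0.075, 0.08 , 0.085, 0.09 , 0.095, 0.1  , 0.105, 0.11 ,
       0.115, 0.12 , 0.125, 0.13 , 0.135, 0.14 , 0.145]))
top 0.085 202 [ 0.54   -0.3962  0.0941] ((542.8832397460938, -398.5288391113281), (48.099021911621094, 46.9431037902832), 88.92160034179688)
top 0.115 110 [ 0.5424 -0.3995  0.1225] ((542.9767456054688, -399.86614990234375), (15.257869720458984, 49.76743698120117), 2.594637393951416)
scene [ 0.5919 -0.2595] [41.3 41.3] 85.5 [283. 343.]
scene [ 0.5201 -0.2537] [41.6 41.6] 84.9 [260. 327.]
scene [ 0.5262 -0.1738] [41.7 41.6] 85.2 [280. 304.]
scene [ 0.7345 -0.0015] [28.5 48.2] 52.4 [386. 290.]
scene [0.398  0.0804] [53.1 51.3] 31.2 [292. 213.]
(array([ 0,  0,  0, 14, 96, 52,  3,  2,  2, 20, 67, 28,  2,  0,  0]), array([0.07 , 0.075, 0.08 , 0.085, 0.09 , 0.095, 0.1  , 0.105, 0.11 ,
       0.115, 0.12 , 0.125, 0.13 , 0.135, 0.14 , 0.145]))
scene 0.085 165 [ 0.5511 -0.4006  0.0938] ((546.048828125, -402.4713134765625), (50.342132568359375, 47.18898010253906), 12.71845817565918)
scene 0.115 117 [ 0.5458 -0.402   0.1234] ((544.8104248046875, -401.1915283203125), (49.53146743774414, 15.555211067199707), 87.41561889648438)
```

```bash
cat > mv.py <<'E'
from h import *
import sys
def need(*wps):
    """wps: (x,y,z,heading_deg of tool z)"""
    s=ctrl.sense();Rm=rot(s['eef_rot']);p=np.array(s['tool_pos'])
    h=np.degrees(np.arctan2(Rm[1,2],Rm[0,2]))
    print('now',p.round(4),'hdg',round(h,1),'w',round(float(s['width']),4),'F',np.round(s['ft_force'],1),'t',round(s['time'],2),'j1,j7',np.round(s['qpos'][0],2),np.round(s['qpos'][6],2),'tilt',round(float(Rm[2,1]),4))
    pp=p;hh=h
    for w in wps:
        v=Rm.T@(np.array(w[:3])-p)*1000
        r=(h-w[3]+180)%360-180
        n=max(np.linalg.norm(np.array(w[:3])-pp)*1000/50,abs((hh-w[3]+180)%360-180)/8.59)
        print(' -> xyz',v.round(1).tolist(),'roll',round(r,1),'rows',round(n,1)); pp=np.array(w[:3]);hh=w[3]
if __name__=='__main__':
    need(*[tuple(float(a) for a in w.split(',')) for w in sys.argv[1:]])
E
python3 mv.py 0.45,0.45,0.33,40 0.6,0.1,0.33,0 0.544,-0.34,0.25,-3
```

```text
now [0.2831 0.585  0.1722] hdg 64.2 w 0.0936 F [ 0.2  0.3 -0.1] t 0.4 j1,j7 -1.19 -0.02 tilt -1.0
 -> xyz [209.0, -157.7, -48.8] roll 24.2 rows 5.3
 -> xyz [496.5, -157.7, -298.5] roll 64.2 rows 7.6
 -> xyz [637.8, -77.6, -718.9] roll 67.2 rows 9.0
```

>>> {"op": "send_rows", "data": {
  "fingers": [1,1,1,1,1,1,1,1,1,1,1,1],
  "xyz": [
    [30,-50,-5],
    [60,-90,-15],
    [100,-120,-25],
    [150,-150,-35],
    [190,-158,-45],
    [230,-158,-70],
    [270,-158,-100],
    [310,-158,-135],
    [350,-158,-170],
    [395,-158,-210],
    [440,-158,-250],
    [480,-158,-285]
  ],
  "roll": [5,10,15,20,25,30,36,42,48,54,60,66]
}}

```text
time: 1.6
tool_pos: [0.5773, 0.1512, 0.3306]
eef_rot: [0.491, -0.491, 0.509, -0.509]
ft_force: [0.8, -0.6, 1.0]
width: 0.0939
```

```bash
python3 mv.py 0.544,-0.34,0.25,-3
```

```text
now [0.5773 0.1512 0.3306] hdg -2.1 w 0.0939 F [ 0.8 -0.6  1. ] t 1.6 j1,j7 -0.56 -0.17 tilt -1.0
 -> xyz [492.1, 80.4, -15.7] roll 0.9 rows 10.0
```

>>> {"op": "send_rows", "data": {
  "fingers": [1,1,1,1,1,1,1,1,1,1,1,1],
  "xyz": [
    [50,0,0],
    [100,0,0],
    [150,0,0],
    [200,0,0],
    [250,0,-5],
    [300,10,-10],
    [350,30,-16],
    [400,50,-16],
    [450,70,-16],
    [492,80,-16],
    [492,80,-16],
    [492,80,-16]
  ],
  "roll": [0,0,0,0,0,0,1,1,1,1,1,1]
}}

```text
time: 2.8
tool_pos: [0.544, -0.34, 0.2496]
eef_rot: [0.486, -0.487, 0.513, -0.513]
ft_force: [-0.0, 0.0, 0.4]
width: 0.0939
```

```bash
cat > knob.py <<'E'
from h import *
import sys
d=snap('wrist',sys.argv[1]); c=d['color']
H,S,V=cv2.split(cv2.cvtColor(c,cv2.COLOR_BGR2HSV))
k=np.argwhere((H>3)&(H<18)&(S>170)&(V>90))[:,::-1].astype(float)
P=bydepth(d,k); s=(abs(P[:,0]-.544)<.06)&(abs(P[:,1]+.4)<.06);P=P[s];k=k[s]
print(np.histogram(P[:,2],bins=np.arange(.07,.15,.005))[0])
for lo,hi in ((.085,.103),(.115,.14)):
    q=P[(P[:,2]>lo)&(P[:,2]<hi)]
    if len(q)>20: print(lo,len(q),q.mean(0).round(4),np.percentile(q[:,2],[10,50,90]).round(4),cv2.minAreaRect((q[:,:2]*1000).astype(np.float32)))
E
python3 mv.py; python3 knob.py w1.png
```

```text
now [ 0.544  -0.34    0.2496] hdg -3.0 w 0.0939 F [-0.   0.   0.4] t 2.8 j1,j7 0.25 0.7 tilt -1.0
[  0   0   0   1 875 145  21  19  19  21 480  53   0   0   0]
0.085 1031 [ 0.5429 -0.3974  0.0943] [0.0932 0.0942 0.0952] ((542.5978393554688, -398.4569091796875), (49.373146057128906, 48.83234786987305), 2.9382472038269043)
0.115 554 [ 0.543  -0.3984  0.1235] [0.1218 0.1238 0.125 ] ((542.979248046875, -399.2959289550781), (14.000704765319824, 48.83164978027344), 2.058946371078491)
```

View pics/w1.png

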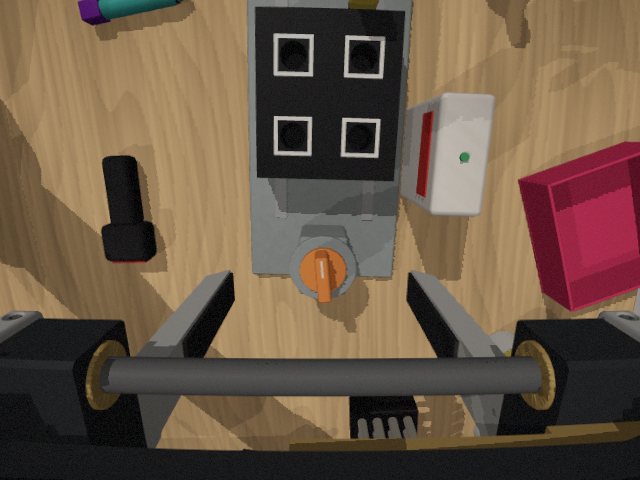

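Wrist view: the knob bar is at (322,275), about 2° off world y. The carriage sockets and reader are clear of the hand.

```bash
python3 mv.py 0.543,-0.399,0.2,2 0.543,-0.399,0.102,2
```

```text
now [ 0.5452 -0.3379  0.2501] hdg -2.9 w 0.0942 F [-0.3  1.3 -0. ] t 2.85 j1,j7 0.25 0.7 tilt -1.0
 -> xyz [61.2, 50.1, 0.8] roll -4.9 rows 1.6
 -> xyz [61.3, 148.1, 0.9] roll -4.9 rows 2.0
```

>>> {"op": "send_rows", "data": {
  "fingers": [1,1,0.8,0.6,0.4,0.2,0.1,0,0,0],
  "xyz": [
    [30,25,0],
    [60,50,1],
    [60,90,1],
    [60,130,1],
    [60,148,1],
    [60,148,1],
    [60,148,1],
    [60,148,1],
    [60,148,1],
    [60,148,1]
  ],
  "roll": [-3,-5,-5,-5,-5,-5,-5,-5,-5,-5],
  "squeeze": 25
}}

```text
time: 3.85
tool_pos: [0.544, -0.3985, 0.1037]
eef_rot: [0.51, -0.509, 0.49, -0.491]
ft_force: [-0.8, 0.7, -0.0]
width: 0.0333
```

```bash
python3 mv.py
```

```text
now [ 0.544  -0.3985  0.1037] hdg 2.2 w 0.0333 F [-0.8  0.7 -0. ] t 3.85 j1,j7 0.38 0.9 tilt -1.0
```

Still closing; now close and turn.

>>> {"op": "send_rows", "data": {
  "fingers": [0,0,0,0,0],
  "xyz": [
    [0,0,0],
    [0,0,0],
    [0,0,0],
    [0,0,0],
    [0,0,0]
  ],
  "roll": [0,0,0,0,0]
}}

```text
time: 4.35
tool_pos: [0.5432, -0.3983, 0.1023]
eef_rot: [-0.509, 0.509, -0.491, 0.49]
ft_force: [0.2, -0.4, 0.5]
width: 0.0003
```

>>> {"op": "send_rows", "data": {
  "fingers": [0,0,0,0,0,0,0,0,0,0,0,0],
  "xyz": [
    [0,0,0],
    [0,0,0],
    [0,0,0],
    [0,0,0],
    [0,0,0],
    [0,0,0],
    [0,0,0],
    [0,0,0],
    [0,0,0],
    [0,0,0],
    [0,0,0],
    [0,0,0]
  ],
  "roll": [-8,-16,-24,-32,-40,-48,-56,-64,-72,-80,-86,-86]
}}

```text
time: 5.55
tool_pos: [0.543, -0.3985, 0.1023]
eef_rot: [0.707, -0.707, 0.011, -0.011]
ft_force: [0.7, -0.5, 0.8]
width: 0.0006
```

```bash
python3 mv.py; python3 -c "
from h import *
print(ctrl.sense()['wrist_torque'])"
```

```text
now [ 0.543  -0.3985  0.1023] hdg 88.2 w 0.0006 F [ 0.7 -0.5  0.8] t 5.55 j1,j7 0.61 2.1 tilt -1.0
[-0.00287385  0.04539411 -0.00861077]
```

Run:
```python
from h import *
a=snap('wrist','w2.png');b=snap('scene')
cv2.imwrite('pics/s2.png',cv2.resize(b['color'][260:420,150:390],None,fx=3,fy=3))
```

```text
(no output)
```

View pics/w2.png

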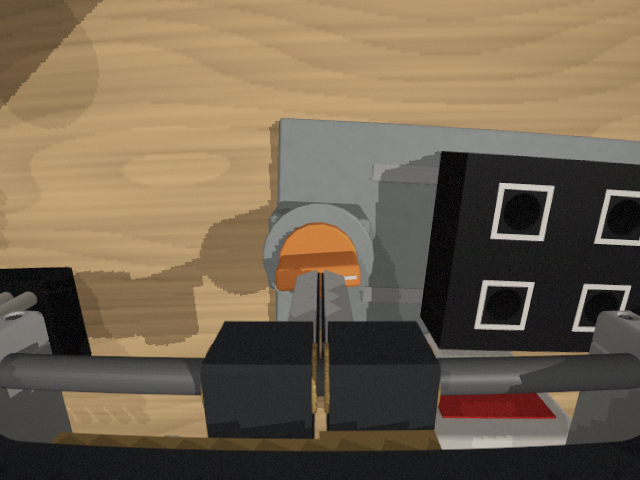

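View pics/s2.png

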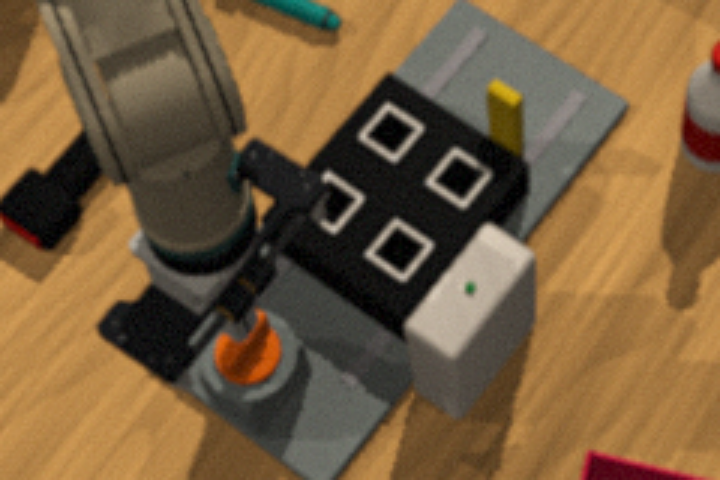

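Run:
```python
from h import *
a=snap('wrist');print(np.round(a['mount'],4).tolist())
s=ctrl.sense();print(s['tool_pos'])
print(proj(a,s['tool_pos']),proj(a,np.array(s['tool_pos'])+[0,0,.019]))
px=[[312,276],[330,276],[320,285],[300,290],[345,292],[320,262],[300,275],[340,265],[320,240],[320,272]]
for p,q in zip(px,bydepth(a,px)): print(p,q.round(4))
b=snap('scene');print(proj(b,s['tool_pos']), proj(b,[.543,-.399,.125]))
cv2.imwrite('pics/s3.png',cv2.resize(b['color'][330:400,190:270],None,fx=8,fy=8))
```

```text
[[-0.0002, -0.9668, -0.2555, -0.0748], [0.0005, 0.2555, -0.9668, -0.2125], [1.0, -0.0003, 0.0005, 0.0001], [0.0, 0.0, 0.0, 1.0]]
[ 0.54312688 -0.39833367  0.10228784]
[[320.18974637 267.26740296]] [[320.18357635 278.17072983]]
[312, 276] [ 0.5329 -0.4022  0.1443]
[330, 276] [ 0.5331 -0.393   0.1447]
[320, 285] [ 0.5339 -0.3981  0.1543]
[300, 290] [ 0.5321 -0.4072  0.164 ]
[345, 292] [ 0.5332 -0.3867  0.1653]
[320, 262] [ 0.5354 -0.3982  0.1147]
[300, 275] [ 0.5323 -0.4083  0.144 ]
[340, 265] [ 0.5355 -0.3867  0.1213]
[320, 240] [ 0.5272 -0.3979  0.0951]
[320, 272] [ 0.5381 -0.3983  0.1247]
[[231.18126559 374.36686109]] [[229.61294891 370.94821286]]
```

View pics/s3.png

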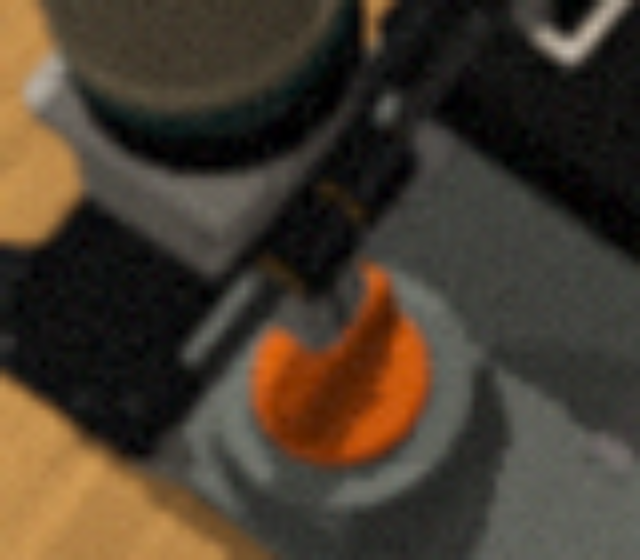

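```bash
python3 - <<'E'
from h import *
a=dict(ctrl.snapshot('wrist'));a['T']=np.array(a['mount'])
for y in (-.02,-.01,0,.005,.02):
  print(y,proj(a,np.array([[-.008,y,.047],[.008,y,.047],[-.008,y,0]])/1.).round(1).tolist())
E
python3 - <<'E'
import cv2
c=cv2.imread('pics/w2.png');cv2.imwrite('pics/w2c.png',cv2.resize(c[200:350,240:400],None,fx=4.5,fy=4))
E
```

```text
-0.02 [[402.0, 265.5], [400.3, 291.4], [320.1, 265.6]]
-0.01 [[398.3, 260.0], [396.8, 284.9], [320.1, 260.1]]
0 [[395.0, 255.0], [393.6, 278.9], [320.1, 255.1]]
0.005 [[393.4, 252.7], [392.1, 276.1], [320.1, 252.7]]
0.02 [[389.0, 246.2], [387.9, 268.4], [320.1, 246.2]]
```

View pics/w2c.png

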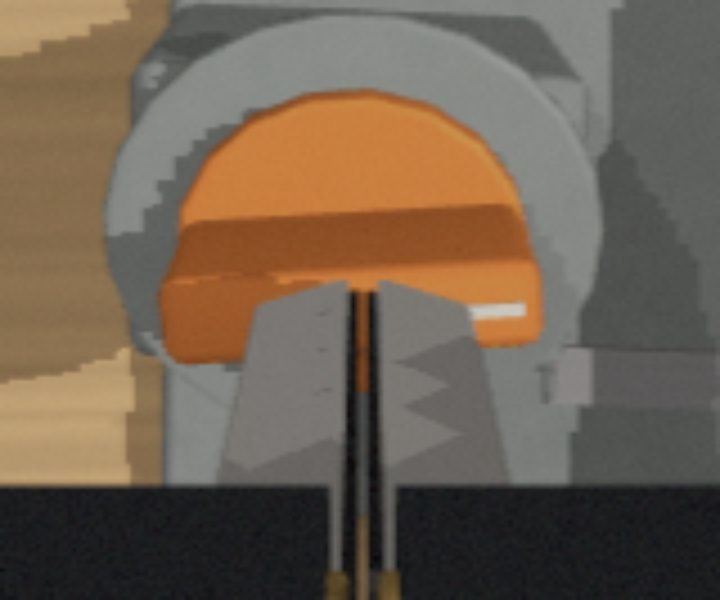

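The fingers shut just above the bar. Their tips show at row 270 where row 255 was expected, so the real tips sit about 24 mm above the reported TCP. The bar hasn't turned. I'll go back, open, and descend about 25 mm lower.

>>> {"op": "send_rows", "data": {
  "fingers": [0.6,0.6,0.6,0.6,0.6,0.6,0.6,0.6,0.6,0.6,0.6,0.6],
  "xyz": [
    [0,-30,0],
    [0,-40,0],
    [0,-40,0],
    [0,-40,0],
    [0,-40,0],
    [0,-40,0],
    [0,-40,0],
    [0,-40,0],
    [0,-40,0],
    [0,-40,0],
    [0,-40,0],
    [0,-40,0]
  ],
  "roll": [8,16,24,32,40,48,56,64,72,80,86,86]
}}

```text
time: 7.0
tool_pos: [0.5435, -0.3979, 0.1423]
eef_rot: [-0.509, 0.509, -0.491, 0.491]
ft_force: [-0.3, -0.0, 0.1]
width: 0.0561
```

```bash
python3 knob.py w4.png; python3 mv.py 0.543,-0.399,0.077,2
```

```text
[   0    0    0    0 1823  226   25   28   34   27 1185   75    0    0
    0]
0.085 2066 [ 0.5425 -0.3977  0.0942] [0.0932 0.0941 0.0951] ((542.5446166992188, -398.67974853515625), (49.39677429199219, 49.3032341003418), 5.12175989151001)
0.115 1287 [ 0.5427 -0.3984  0.1236] [0.122  0.1238 0.1248] ((542.7088623046875, -398.9975891113281), (14.003425598144531, 48.08325958251953), 2.3595664501190186)
now [ 0.5435 -0.3979  0.1423] hdg 2.3 w 0.0562 F [ 0.1 -0.4 -0.1] t 7.05 j1,j7 0.38 0.88 tilt -1.0
 -> xyz [1.1, 65.3, -0.5] roll 0.3 rows 1.3
```

View pics/w4.png

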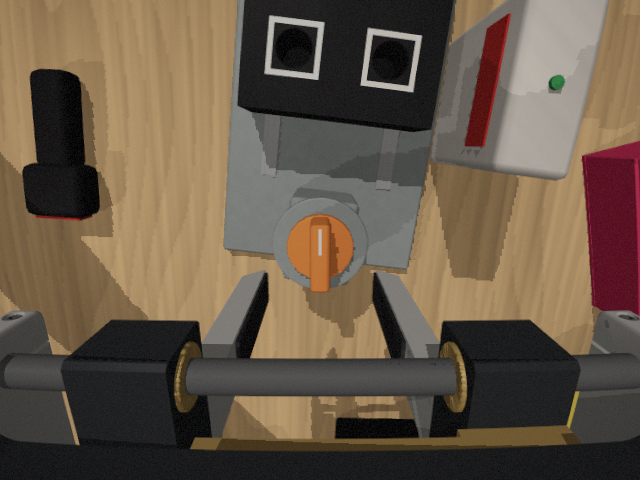

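>>> {"op": "send_rows", "data": {
  "fingers": [0.6,0.6,0.6,0.6,0.6],
  "xyz": [
    [1,30,0],
    [1,40,0],
    [1,45,0],
    [1,50,0],
    [1,50,0]
  ],
  "roll": [0,0,0,0,0]
}}

```text
time: 7.55
tool_pos: [0.5433, -0.3992, 0.0923]
eef_rot: [0.509, -0.509, 0.49, -0.49]
ft_force: [-0.0, -0.1, 0.2]
width: 0.0562
```

>>> {"op": "send_rows", "data": {
  "fingers": [0.6,0.4,0.2,0,0,0,0,0],
  "xyz": [
    [0,5,0],
    [0,10,0],
    [0,10,0],
    [0,10,0],
    [0,10,0],
    [0,10,0],
    [0,10,0],
    [0,10,0]
  ],
  "roll": [0,0,0,0,0,0,0,0]
}}

```text
time: 8.35
tool_pos: [0.5433, -0.3993, 0.0825]
eef_rot: [0.509, -0.509, 0.49, -0.491]
ft_force: [0.0, -0.5, -0.1]
width: 0.0137
```

Gripped at 13.7 mm. Turn anticlockwise.

>>> {"op": "send_rows", "data": {
  "fingers": [0,0,0,0,0,0,0,0,0,0,0,0],
  "xyz": [
    [0,0,0],
    [0,0,0],
    [0,0,0],
    [0,0,0],
    [0,0,0],
    [0,0,0],
    [0,0,0],
    [0,0,0],
    [0,0,0],
    [0,0,0],
    [0,0,0],
    [0,0,0]
  ],
  "roll": [0,-8,-16,-24,-32,-40,-48,-56,-64,-72,-80,-86]
}}

```text
time: 9.55
tool_pos: [0.5426, -0.4, 0.0825]
eef_rot: [-0.707, 0.707, -0.01, 0.01]
ft_force: [-2.4, -0.7, 0.7]
width: 0.0138
```

```bash
python3 mv.py; python3 -c "
from h import *
print(ctrl.sense()['wrist_torque'])"
```

```text
now [ 0.5426 -0.4     0.0825] hdg 88.4 w 0.0138 F [-2.4 -0.7  0.7] t 9.55 j1,j7 0.63 2.09 tilt -1.0
[-0.05504017  0.25473694 -0.54337253]
```

>>> {"op": "send_rows", "data": {
  "fingers": [0,0.3,0.5,0.6,0.6,0.6,0.6,0.6,0.6],
  "xyz": [
    [0,0,0],
    [0,0,0],
    [0,0,0],
    [0,0,0],
    [0,0,0],
    [0,-40,0],
    [0,-90,0],
    [0,-130,0],
    [0,-130,0]
  ],
  "roll": [-88,-88,-88,-88,-88,-86,-86,-86,-86]
}}

```text
time: 10.45
tool_pos: [0.5445, -0.3966, 0.2097]
eef_rot: [0.578, -0.574, -0.409, 0.411]
ft_force: [0.7, 1.8, -3.3]
width: 0.0563
```

```bash
python3 knob.py w5.png;python3 - <<'E'
from h import *
from sock import sockets
d=snap('top')
for a in sockets(d): print(np.round(a[0],4))
H,S,V=cv2.split(cv2.cvtColor(d['color'],cv2.COLOR_BGR2HSV))
k=np.argwhere((H>20)&(H<32)&(S>150)&(V>80))[:,::-1].astype(float);P=bydepth(d,k)
s=(abs(P[:,0]-.58)<.05)&(abs(P[:,1]+.12)<.05)&(P[:,2]>.115);print(P[s].mean(0),np.median(P[s,2]),cv2.minAreaRect((P[s,:2]*1000).astype(np.float32)))
E
python3 mv.py
```

```text
[  0   0   0   0 968 172  52  54  58  65 701  42   0   0   0]
0.085 1163 [ 0.5423 -0.4057  0.0944] [0.0931 0.0942 0.0954] ((544.0482788085938, -400.84478759765625), (50.56031799316406, 46.64646530151367), 69.99649047851562)
0.115 808 [ 0.5436 -0.4016  0.1232] [0.1209 0.1237 0.1247] ((542.3958129882812, -400.0516052246094), (14.499221801757812, 48.128509521484375), 85.3858871459961)
[ 0.5188 -0.2544]
[ 0.5249 -0.1749]
[ 0.5906 -0.2592]
[ 0.5972 -0.1795]
[ 0.599745   -0.11489816  0.12112119] 0.12115929377103818 ((600.2394409179688, -114.2650146484375), (14.882568359375, 27.882823944091797), 87.95147705078125)
now [ 0.5453 -0.3943  0.2072] hdg 160.8 w 0.0561 F [-0.2  0.6 -0.3] t 10.55 j1,j7 1.03 2.94 tilt -0.9999
```

View pics/w5.png

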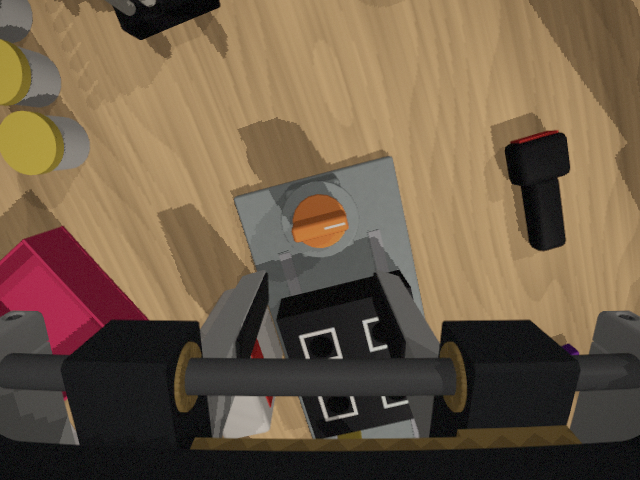

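I mistakenly commanded the extra turn after opening: rolls are relative to the call's start. The knob itself reads correctly, with its bar at 175°, along station x, so it is free, and the carriage hasn't moved. Next is the handle.

```bash
python3 mv.py 0.600,-0.1145,0.21,85.6 0.600,-0.1145,0.072,85.6
```

```text
now [ 0.5453 -0.3943  0.2072] hdg 160.8 w 0.0561 F [-0.2  0.6 -0.3] t 10.55 j1,j7 1.03 2.94 tilt -0.9999
 -> xyz [282.2, 0.2, 40.4] roll 75.2 rows 8.8
 -> xyz [280.9, 138.2, 39.5] roll 75.2 rows 2.8
```

>>> {"op": "send_rows", "data": {
  "fingers": [0.6,0.6,0.6,0.6,0.6,0.6,0.6,0.6,0.6,0.6,0.6,0.6],
  "xyz": [
    [0,-10,0],
    [40,-10,5],
    [80,-10,10],
    [120,-10,15],
    [160,-10,20],
    [200,-10,30],
    [240,-10,35],
    [270,-10,40],
    [280,-5,40],
    [280,0,40],
    [280,0,40],
    [280,0,40]
  ],
  "roll": [8,16,24,32,40,48,56,64,72,75,75,75]
}}

```text
time: 11.75
tool_pos: [0.5971, -0.1193, 0.206]
eef_rot: [0.709, -0.704, 0.032, -0.023]
ft_force: [0.1, -0.6, -0.5]
width: 0.0563
```

```bash
python3 mv.py 0.600,-0.1145,0.072,85.6
```

```text
now [ 0.5971 -0.1193  0.206 ] hdg 85.6 w 0.0563 F [ 0.1 -0.6 -0.5] t 11.75 j1,j7 0.48 1.36 tilt -0.9999
 -> xyz [4.2, 133.9, 4.3] roll -0.0 rows 2.7
```

>>> {"op": "send_rows", "data": {
  "fingers": [0.6,0.6,0.6,0.4,0.2,0,0,0,0],
  "xyz": [
    [4,40,4],
    [4,80,4],
    [4,120,4],
    [4,134,4],
    [4,134,4],
    [4,134,4],
    [4,134,4],
    [4,134,4],
    [4,134,4]
  ],
  "roll": [0,0,0,0,0,0,0,0,0]
}}

```text
time: 12.65
tool_pos: [0.6017, -0.114, 0.0741]
eef_rot: [0.709, -0.704, 0.03, -0.024]
ft_force: [0.5, -2.1, 4.2]
width: 0.0139
```

```bash
python3 mv.py 0.611,0.033,0.072,85.6
```

```text
now [ 0.6017 -0.114   0.0741] hdg 85.6 w 0.0139 F [ 0.5 -2.1  4.2] t 12.65 j1,j7 0.43 1.26 tilt -0.9999
 -> xyz [-1.9, 3.0, 147.3] roll 0.0 rows 2.9
```

>>> {"op": "send_rows", "data": {
  "fingers": [0,0,0,0,0,0,0,0,0,0,0,0],
  "xyz": [
    [0,0,10],
    [0,0,25],
    [0,0,40],
    [0,0,55],
    [0,0,70],
    [0,0,85],
    [0,0,100],
    [0,0,115],
    [0,0,128],
    [0,0,137],
    [0,0,142],
    [0,0,142]
  ],
  "roll": [0,0,0,0,0,0,0,0,0,0,0,0]
}}

```text
time: 13.85
tool_pos: [0.6103, -0.0047, 0.0728]
eef_rot: [-0.694, 0.718, -0.037, 0.026]
ft_force: [2.3, -50.1, 8.7]
width: 0.0685
```

```bash
python3 mv.py
python3 - <<'E'
from h import *
from sock import sockets
d=snap('top')
for a in sockets(d): print(np.round(a[0],4))
E
```

```text
now [ 0.6103 -0.0047  0.0728] hdg 84.9 w 0.0685 F [  2.3 -50.1   8.7] t 13.85 j1,j7 0.2 1.05 tilt -0.9993
```

Run:
```python
from h import *
b=snap('scene','s6.png');t=snap('top')
cv2.imwrite('pics/c6.png',np.hstack([cv2.resize(b['color'][200:420,180:420],(400,366)),cv2.resize(t['color'][170:310,300:520],(400,366))]))
```

View pics/c6.png

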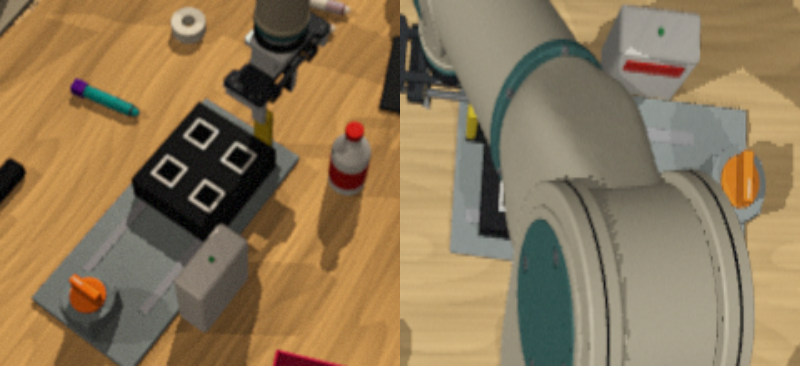

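>>> {"op": "send_rows", "data": {
  "fingers": [0.72,0.72,0.72],
  "xyz": [
    [0,0,-20],
    [0,0,-35],
    [0,0,-35]
  ],
  "roll": [0,0,0]
}}

```text
time: 14.3
tool_pos: [0.6077, -0.0076, 0.0727]
eef_rot: [0.709, -0.704, 0.032, -0.023]
ft_force: [0.3, 1.0, -0.5]
width: 0.0677
```

```bash
python3 mv.py
python3 - <<'E'
from h import *
from sock import sockets
d=snap('scene')
for a in sockets(d): print(np.round(a[0],4))
H,S,V=cv2.split(cv2.cvtColor(d['color'],cv2.COLOR_BGR2HSV))
k=np.argwhere((H>20)&(H<32)&(S>150)&(V>80))[:,::-1].astype(float);P=bydepth(d,k)
s=(abs(P[:,0]-.6)<.05)&(abs(P[:,1])<.07)&(P[:,2]>.115);print(s.sum(),P[s].mean(0))
E
```

```text
now [ 0.6077 -0.0076  0.0727] hdg 85.5 w 0.0677 F [ 0.3  1.  -0.5] t 14.3 j1,j7 0.25 1.1 tilt -0.9999
[ 0.5265 -0.1686]
[ 0.5328 -0.0889]
[-0.5258  0.3913]
32 [ 0.61885759 -0.03471866  0.12460179]
```

The carriage is about 85 mm out and the fingers were dragged open. Either the carriage drags more when moved fast or the grip slackened. I'll regrip and pull slowly.

>>> {"op": "send_rows", "data": {
  "fingers": [0.5,0.3,0,0,0,0],
  "xyz": [
    [0,0,-15],
    [0,0,-25],
    [0,0,-27],
    [0,0,-27],
    [0,0,-27],
    [0,0,-27]
  ],
  "roll": [0,0,0,0,0,0],
  "squeeze": 40
}}

```text
time: 14.95
tool_pos: [0.6067, -0.0329, 0.0732]
eef_rot: [0.709, -0.704, 0.03, -0.023]
ft_force: [-0.5, 0.8, 0.5]
width: 0.0232
```

>>> {"op": "send_rows", "data": {
  "fingers": [0,0,0,0,0],
  "xyz": [
    [0,0,3],
    [0,0,6],
    [0,0,9],
    [0,0,12],
    [0,0,12]
  ],
  "roll": [0,0,0,0,0]
}}

```text
time: 15.45
tool_pos: [0.6068, -0.0309, 0.0732]
eef_rot: [-0.705, 0.708, -0.033, 0.024]
ft_force: [-1.2, -16.1, 2.2]
width: 0.0136
```

>>> {"op": "send_rows", "data": {
  "fingers": [0,0.3,0.5,0.6,0.6,0.6,0.6,0.6,0.6,0.6,0.6],
  "xyz": [
    [0,0,-10],
    [0,0,-10],
    [0,0,-10],
    [0,0,-10],
    [0,-50,-10],
    [0,-100,-10],
    [0,-150,0],
    [0,-180,30],
    [0,-200,60],
    [0,-200,100],
    [0,-200,100]
  ],
  "roll": [0,0,0,0,0,0,0,0,0,0,0]
}}

```text
time: 16.55
tool_pos: [0.6166, 0.0856, 0.2754]
eef_rot: [0.712, -0.702, 0.026, -0.02]
ft_force: [-0.9, -0.2, 0.6]
width: 0.0559
```

```bash
python3 mv.py
python3 - <<'E'
from h import *
from sock import sockets
for n in ('top','scene'):
    d=snap(n,n+'7.png')
    for a in sockets(d): print(n,np.round(a[0],4))
b=cv2.imread('pics/scene7.png');t=cv2.imread('pics/top7.png')
cv2.imwrite('pics/c7.png',np.hstack([cv2.resize(b[200:420,180:420],(400,366)),cv2.resize(t[170:310,300:520],(400,366))]))
snap('wrist','w7.png')
E
```

```text
now [0.6166 0.0856 0.2754] hdg 86.3 w 0.0559 F [-0.9 -0.2  0.6] t 16.55 j1,j7 0.16 1.08 tilt -0.9999
scene [ 0.5984 -0.1776]
scene [ 0.5264 -0.1716]
scene [ 0.5328 -0.0921]
scene [0.3989 0.0791]
```

View pics/c7.png

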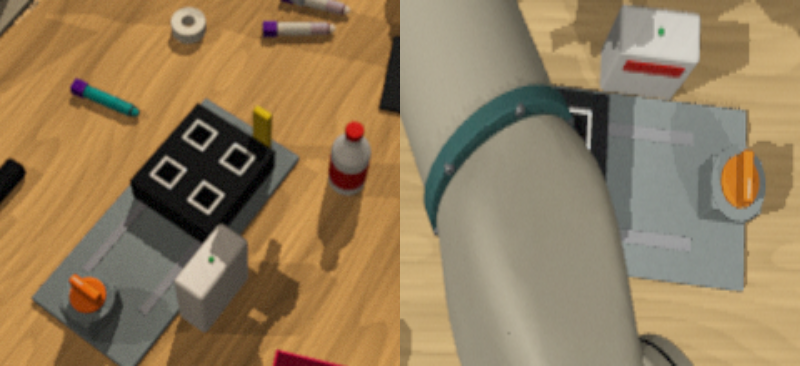

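View pics/w7.png

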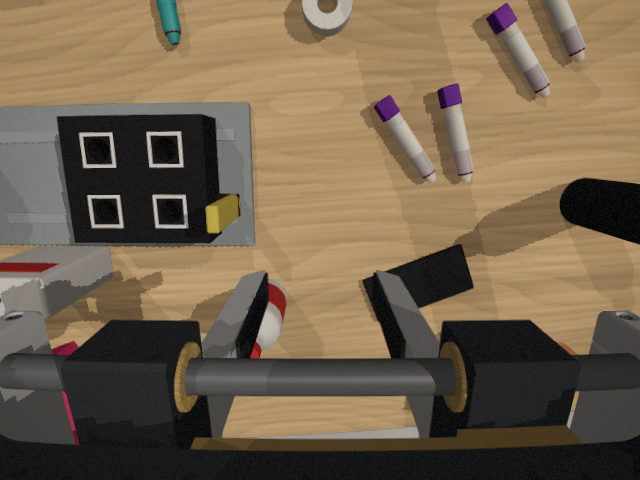

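No obstacle shows in the pictures. The carriage started about 55 mm out (there was a gap to the post) and now rests at its outer stop. On to the tubes: hover above the nearest pair.

```bash
python3 mv.py 0.48,0.21,0.28,90
```

```text
now [0.6169 0.0764 0.2736] hdg 85.7 w 0.0563 F [ 0.2 -0.3 -0. ] t 16.7 j1,j7 0.16 1.08 tilt -0.9999
 -> xyz [-146.6, -4.0, 123.0] roll -4.3 rows 3.8
```

>>> {"op": "send_rows", "data": {
  "fingers": [0.6,0.6,0.6,0.6,0.6,0.6],
  "xyz": [
    [-40,-2,30],
    [-75,-4,62],
    [-110,-4,93],
    [-147,-4,123],
    [-147,-4,123],
    [-147,-4,123]
  ],
  "roll": [-1,-2,-3,-4,-4,-4]
}}

```text
time: 17.3
tool_pos: [0.4801, 0.2093, 0.2805]
eef_rot: [0.709, -0.705, 0.006, 0.001]
ft_force: [0.9, -0.7, 0.2]
width: 0.0564
```

```bash
cat > tubes.py <<'E'
from h import *
import sys
def tubes(d,show=None,amin=40):
    """purple cap blobs + white body blobs near the table; axis from both"""
    c=d['color'];H,S,V=cv2.split(cv2.cvtColor(c,cv2.COLOR_BGR2HSV))
    cap=((H>122)&(H<155)&(S>90)&(V>35)).astype(np.uint8)
    dep=np.array(d['depth'])
    n,l,s,ct=cv2.connectedComponentsWithStats(cap)
    out=[]
    for i in range(1,n):
        if s[i,4]<amin: continue
        px=np.argwhere(l==i)[:,::-1].astype(float)
        P=bydepth(d,px); 
        if np.median(P[:,2])>.04: continue
        top=onplane(d,px,0.021)
        r=cv2.minAreaRect((top[:,:2]*1000).astype(np.float32))
        cc=top[:,:2].mean(0)
        # body: pixels with height 8..26mm near cap, within 130mm
        x0,y0=np.maximum(px.min(0).astype(int)-170,0);x1,y1=px.max(0).astype(int)+170
        x1=min(x1,640);y1=min(y1,480)
        yy,xx=np.mgrid[y0:y1,x0:x1];q=np.c_[xx.ravel(),yy.ravel()].astype(float)
        Q=bydepth(d,q); ok=(Q[:,2]>.006)&(Q[:,2]<.03)&(np.hypot(*(Q[:,:2]-cc).T)<.125)&(dep[q[:,1].astype(int),q[:,0].astype(int)]>0)
        m=np.zeros((480,640),np.uint8);m[q[ok,1].astype(int),q[ok,0].astype(int)]=1
        n2,l2=cv2.connectedComponents(m)
        labs=l2[px[:,1].astype(int),px[:,0].astype(int)];labs=labs[labs>0]
        if len(labs)==0: continue
        k=np.bincount(labs).argmax();bp=np.argwhere(l2==k)[:,::-1].astype(float)
        B=bydepth(d,bp)
        col=c[bp[:,1].astype(int),bp[:,0].astype(int)].astype(float)
        vx,vy,mx,my=cv2.fitLine((B[B[:,2]>.012][:,:2]).astype(np.float32),cv2.DIST_HUBER,0,.001,.001).ravel()
        ax=np.array([vx,vy]);m0=np.array([mx,my])
        if ax@(cc-m0)<0: ax=-ax
        t=(B[:,:2]-m0)@ax
        teal=((col[:,0]>col[:,2]*1.5)&(col[:,1]>col[:,2]*1.5)).mean()
        out.append(dict(cap=cc,cappx=ct[i],ang=np.degrees(np.arctan2(ax[1],ax[0])),len=np.ptp(np.percentile(t,[.5,99.5])),capend=m0+ax*np.percentile(t,99.5),mid=m0,teal=teal,zc=np.median(P[:,2]),ax=ax))
    return out
def show(o):
    for a in o: print('cap',a['cap'].round(4),'px',a['cappx'].round(),'ang(cap dir)',round(a['ang'],1),'len',round(a['len'],3),'capend',a['capend'].round(4),'teal',round(a['teal'],2),'z',round(a['zc'],3))
if __name__=='__main__':
    show(tubes(snap(sys.argv[1],sys.argv[2])))
E
python3 mv.py; python3 tubes.py wrist w8.png; echo; python3 tubes.py top t8.png
```

```text
now [0.4801 0.2093 0.2805] hdg 89.7 w 0.0564 F [ 0.9 -0.7  0.2] t 17.3 j1,j7 -0.02 0.86 tilt -0.9999
cap [ 0.2907 -0.0901] px [80. 58.] ang(cap dir) -174.6 len 0.123 capend [ 0.2786 -0.0922] teal 0.7 z 0.022
cap [0.3529 0.3729] px [447. 105.] ang(cap dir) -152.8 len 0.124 capend [0.3426 0.367 ] teal 0.0 z 0.022
cap [0.4004 0.3187] px [403. 143.] ang(cap dir) -146.7 len 0.123 capend [0.3908 0.3126] teal 0.0 z 0.022
cap [0.488  0.2537] px [352. 210.] ang(cap dir) -167.6 len 0.123 capend [0.4769 0.2518] teal 0.0 z 0.022
cap [0.4984 0.1735] px [292. 218.] ang(cap dir) -148.0 len 0.123 capend [0.4883 0.1678] teal 0.0 z 0.022

cap [0.3518 0.3754] px [180. 312.] ang(cap dir) -153.2 len 0.123 capend [0.3423 0.3685] teal 0.0 z 0.021
cap [ 0.2906 -0.0948] px [363. 339.] ang(cap dir) -174.1 len 0.122 capend [ 0.2794 -0.0973] teal 0.63 z 0.021
```

View pics/w8.png

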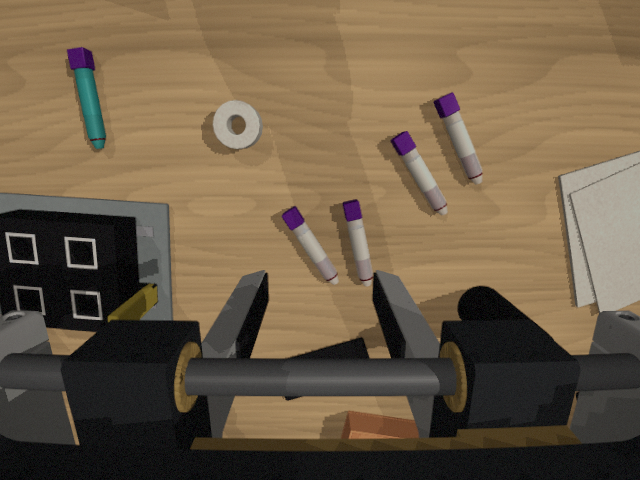

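The wrist view gives five capped tubes: turquoise at (80,58) to leave, and the wanted four with caps at (447,105), (403,143), (352,210) and (292,218). First is the tube at (292,218), with a light pinch on its cap so it can swing upright when lifted.

```bash
python3 mv.py 0.498,0.173,0.1,122 0.498,0.173,-0.014,122
```

```text
now [0.4813 0.208  0.28  ] hdg 89.5 w 0.0563 F [ 0.5 -0.4 -0. ] t 17.4 j1,j7 -0.02 0.86 tilt -0.9999
 -> xyz [18.9, 179.6, -36.0] roll -32.5 rows 3.8
 -> xyz [20.0, 293.6, -36.7] roll -32.5 rows 2.3
```

>>> {"op": "send_rows", "data": {
  "fingers": [0.45,0.45,0.45,0.45,0.45,0.45,0.45,0.45],
  "xyz": [
    [5,45,-9],
    [10,90,-18],
    [15,135,-27],
    [19,180,-36],
    [19,215,-36],
    [19,240,-36],
    [19,240,-36],
    [19,240,-36]
  ],
  "roll": [-8,-16,-24,-32,-32,-32,-32,-32]
}}

```text
time: 18.2
tool_pos: [0.497, 0.175, 0.0398]
eef_rot: [0.684, -0.677, -0.189, 0.195]
ft_force: [0.3, -0.2, 0.3]
width: 0.0427
```

```bash
python3 tubes.py wrist w9.png;python3 mv.py 0.498,0.173,-0.014,122
```

```text
cap [0.3622 0.3537] px [634. 227.] ang(cap dir) -148.8 len 0.077 capend [0.3488 0.3602] teal 0.0 z 0.007
cap [0.4016 0.3139] px [559. 245.] ang(cap dir) -145.9 len 0.098 capend [0.3926 0.309 ] teal 0.0 z 0.021
cap [0.4974 0.1719] px [315. 256.] ang(cap dir) -148.3 len 0.09 capend [0.4885 0.1668] teal 0.0 z 0.022
cap [0.4867 0.2505] px [417. 299.] ang(cap dir) -168.4 len 0.029 capend [0.4772 0.2501] teal 0.0 z 0.022
now [0.4976 0.1757 0.0407] hdg 121.6 w 0.0421 F [ 0.5 -0.8  0.6] t 18.25 j1,j7 -0.01 1.15 tilt -0.9999
 -> xyz [-0.9, 54.7, -3.1] roll -0.4 rows 1.1
```

View pics/w9.png

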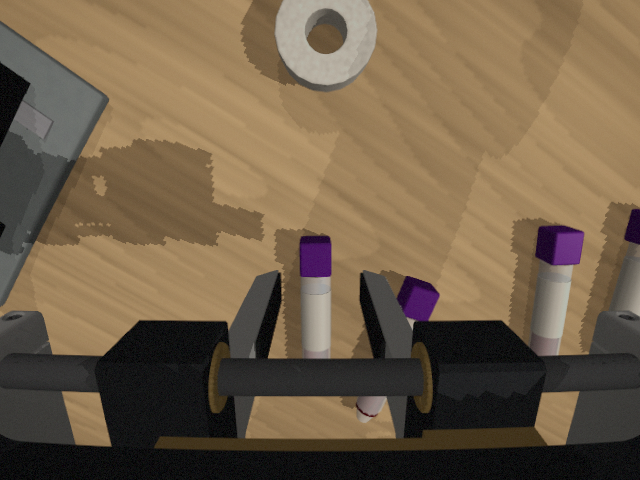

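>>> {"op": "send_rows", "data": {
  "fingers": [0.45,0.45,0.45,0.3,0.15,0,0,0,0,0],
  "xyz": [
    [-1,20,-3],
    [-1,40,-3],
    [-1,54,-3],
    [-1,54,-3],
    [-1,54,-3],
    [-1,54,-3],
    [-1,54,-3],
    [-1,54,-3],
    [-1,54,-3],
    [-1,54,-3]
  ],
  "roll": [0,0,0,0,0,0,0,0,0,0],
  "squeeze": 4
}}

```text
time: 19.25
tool_pos: [0.4973, 0.1736, -0.0135]
eef_rot: [0.684, -0.677, -0.191, 0.195]
ft_force: [1.4, -0.5, 4.7]
width: 0.0217
```

```bash
python3 mv.py
```

```text
now [ 0.4973  0.1736 -0.0135] hdg 121.7 w 0.0217 F [ 1.4 -0.5  4.7] t 19.25 j1,j7 -0.06 1.08 tilt -0.9999
```

>>> {"op": "send_rows", "data": {
  "fingers": [0,0,0,0,0,0,0,0,0,0,0,0],
  "xyz": [
    [0,-8,0],
    [0,-20,0],
    [0,-35,0],
    [0,-50,0],
    [0,-65,0],
    [0,-80,0],
    [0,-95,0],
    [0,-110,0],
    [0,-125,0],
    [0,-140,0],
    [0,-140,0],
    [0,-140,0]
  ],
  "roll": [0,0,0,0,0,0,0,0,0,0,0,0]
}}

```text
time: 20.45
tool_pos: [0.4977, 0.172, 0.1261]
eef_rot: [0.684, -0.677, -0.19, 0.196]
ft_force: [0.3, 0.5, -0.1]
width: 0.0218
```

```bash
python3 mv.py
python3 - <<'E'
from h import *
snap('wrist','w10.png');b=snap('scene')
u,v=proj(b,ctrl.sense()['tool_pos'])[0].astype(int);print(u,v)
cv2.imwrite('pics/s10.png',cv2.resize(b['color'][max(v-70,0):v+70,u-90:u+90],None,fx=4,fy=4))
E
```

```text
now [0.4977 0.172  0.1261] hdg 121.7 w 0.0218 F [ 0.3  0.5 -0.1] t 20.45 j1,j7 0.07 1.26 tilt -0.9999
340 192
```

View pics/s10.png

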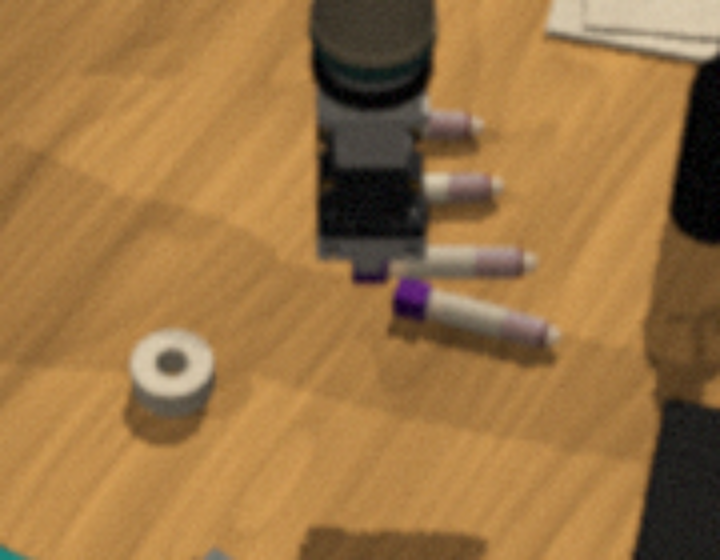

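View pics/w10.png

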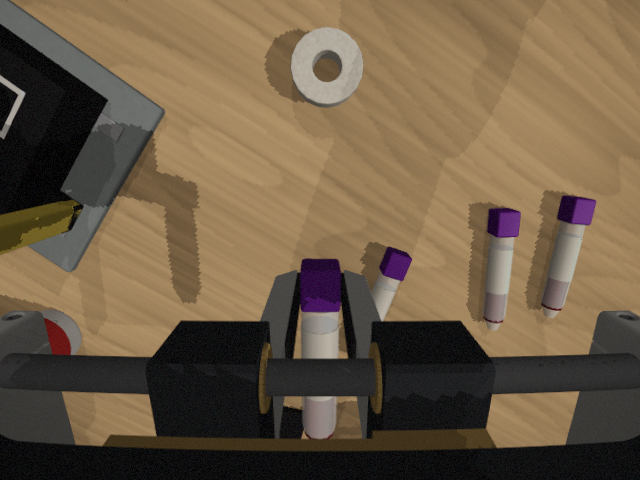

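It is held but stays level. I'll loosen to 3 N and jerk upward so the foot swings down.

>>> {"op": "send_rows", "data": {
  "fingers": [0,0,0,0,0,0,0,0,0,0,0],
  "xyz": [
    [0,0,0],
    [0,0,0],
    [0,0,0],
    [0,-50,0],
    [0,-100,0],
    [0,-100,0],
    [0,-50,0],
    [0,0,0],
    [0,-50,0],
    [0,-100,0],
    [0,-100,0]
  ],
  "roll": [0,0,0,0,0,0,0,0,0,0,0],
  "squeeze": 3
}}

```text
time: 21.65
tool_pos: [0.5019, 0.1743, 0.2297]
eef_rot: [0.685, -0.676, -0.193, 0.193]
ft_force: [0.4, 1.5, -0.3]
width: 0.0216
```

```bash
python3 mv.py
python3 - <<'E'
from h import *
snap('wrist','w11.png')
E
```

```text
now [0.5019 0.1743 0.2297] hdg 121.7 w 0.0216 F [ 0.4  1.5 -0.3] t 21.65 j1,j7 0.14 1.37 tilt -0.9999
```

View pics/w11.png

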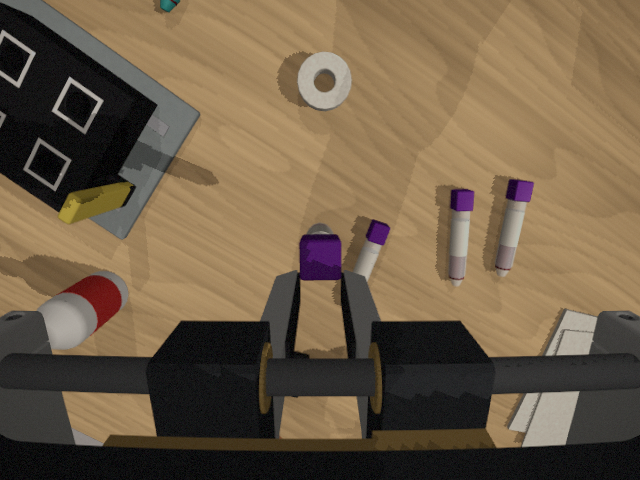

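```bash
cat > hang.py <<'E'
from h import *
import sys
def hang(name=None):
    a=dict(ctrl.snapshot('wrist'));c=a['color']
    if name: cv2.imwrite('pics/'+name,c)
    a['T']=np.array(a['mount'])
    for y in (-.046,-.034,-.02): print('y',y,'top/back edge px',proj(a,np.array([[-.011,y,0],[.011,y,0]])).round(1).tolist())
    print('vertical foot px',proj(a,np.array([[0,-.034+.112,0],[-.011,-.034+.09,0]])).round(1).tolist())
    H,S,V=cv2.split(cv2.cvtColor(c,cv2.COLOR_BGR2HSV))
    m=((H>122)&(H<155)&(S>90)&(V>35)).astype(np.uint8);m[:,:270]=0;m[:,370:]=0
    n,l,s,ct=cv2.connectedComponentsWithStats(m);
    for i in range(1,n):
        if s[i,4]>300: print('cap',s[i],ct[i].round(1))
    for v in range(205,290,6):
        p=bydepth(a,[[320,v]])[0];print(v,c[v,320],(p*1000).round(1))
if __name__=='__main__': hang(sys.argv[1])
E
python3 hang.py w12.png
```

```text
y -0.046 top/back edge px [[319.2, 276.7], [319.2, 316.7]]
y -0.034 top/back edge px [[319.3, 268.6], [319.3, 306.5]]
y -0.02 top/back edge px [[319.3, 260.4], [319.3, 296.1]]
vertical foot px [[319.6, 236.3], [319.6, 229.6]]
cap [ 300  234   41   46 1843] [320.  256.9]
205 [ 93 131 157] [-2.000e+00  2.268e+02  2.000e-01]
211 [ 91 128 157] [5.500e+00 2.263e+02 2.000e-01]
217 [ 80 116 143] [1.320e+01 2.267e+02 2.000e-01]
223 [73 79 86] [-19.1  42.9   0.3]
229 [74 81 86] [-23.3   5.8   0.4]
235 [41  6 31] [-26.  -20.5   0.4]
241 [82 18 61] [-26.9 -36.3   0.4]
247 [102  29  78] [-23.9 -37.3   0.4]
253 [101  25  76] [-20.5 -36.6   0.4]
259 [98 19 73] [-17.4 -37.1   0.4]
265 [63 11 47] [-14.2 -37.4   0.4]
271 [66 17 46] [-11.3 -38.5   0.4]
277 [66 15 47] [ -8.1 -38.8   0.4]
283 [ 88 123 152] [1.021e+02 2.270e+02 2.000e-01]
289 [ 96 134 164] [1.109e+02 2.275e+02 2.000e-01]
```

It swung down and now hangs about 7° off vertical. I'll firm the grip, then recheck.

>>> {"op": "send_rows", "data": {
  "fingers": [0,0,0,0],
  "xyz": [
    [0,0,0],
    [0,0,0],
    [0,0,0],
    [0,0,0]
  ],
  "roll": [0,0,0,0],
  "squeeze": 10
}}

```text
time: 22.15
tool_pos: [0.4986, 0.1713, 0.2254]
eef_rot: [0.684, -0.677, -0.19, 0.196]
ft_force: [0.5, 1.3, -0.4]
width: 0.0214
```

```bash
python3 hang.py w13.png
python3 - <<'E'
from h import *
b=snap('scene');s=ctrl.sense()
u,v=proj(b,s['tool_pos'])[0].astype(int);print(u,v)
cv2.imwrite('pics/s13.png',cv2.resize(b['color'][max(v-50,0):v+50,u-70:u+70],None,fx=5,fy=5))
E
```

```text
y -0.046 top/back edge px [[319.2, 276.7], [319.2, 316.8]]
y -0.034 top/back edge px [[319.3, 268.7], [319.3, 306.6]]
y -0.02 top/back edge px [[319.3, 260.4], [319.3, 296.1]]
vertical foot px [[319.6, 236.3], [319.6, 229.6]]
cap [ 299  234   43   46 1852] [320.  256.8]
205 [ 97 135 164] [-2.100e+00  2.261e+02  2.000e-01]
211 [ 88 125 152] [5.100e+00 2.244e+02 2.000e-01]
217 [ 86 124 153] [1.300e+01 2.258e+02 2.000e-01]
223 [73 81 86] [-20.5  36.4   0.3]
229 [72 81 83] [-23.9   3.2   0.4]
235 [45 11 34] [-26.1 -20.6   0.4]
241 [82 18 61] [-26.8 -36.1   0.4]
247 [101  27  78] [-24.  -37.5   0.4]
253 [101  29  78] [-20.9 -37.9   0.4]
259 [100  24  75] [-17.7 -38.2   0.4]
265 [65 11 49] [-14.  -36.7   0.4]
271 [66 20 50] [-11.4 -38.7   0.4]
277 [65 16 47] [ -8.3 -39.3   0.4]
283 [ 89 127 156] [1.013e+02 2.248e+02 2.000e-01]
289 [ 86 122 151] [1.100e+02 2.254e+02 2.000e-01]
341 169
```

View pics/s13.png

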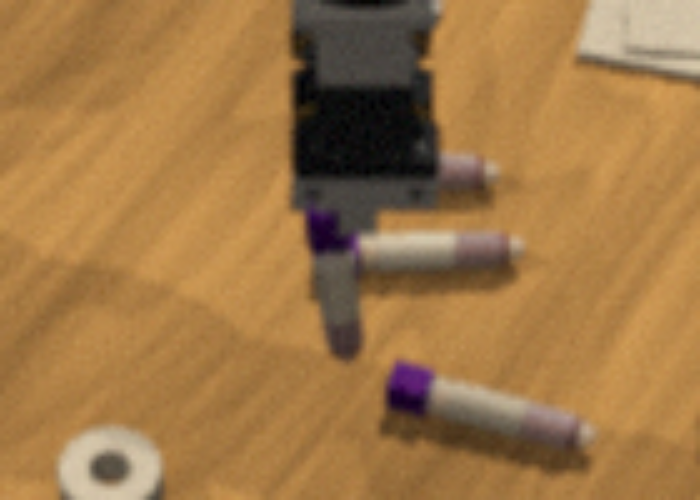

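View pics/w13.png

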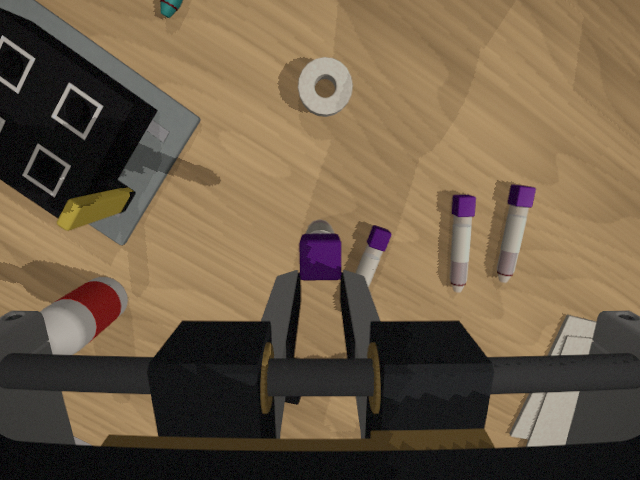

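It hangs by the cap's edge with the axis about 0.1 rad off vertical, the foot nearest x=-5 mm in the tool frame. I'll carry it to the near-row, handle-side socket.

```bash
python3 mv.py 0.515,0.04,0.25,105 0.5375,-0.091,0.25,90 0.5375,-0.091,0.195,90
```

```text
now [0.4988 0.1714 0.2257] hdg 121.7 w 0.0211 F [ 0.2  0.4 -0.3] t 22.25 j1,j7 0.14 1.37 tilt -0.9999
 -> xyz [-55.3, -25.5, -120.0] roll 16.7 rows 2.7
 -> xyz [-104.9, -26.8, -243.3] roll 31.7 rows 2.7
 -> xyz [-104.6, 28.2, -244.0] roll 31.7 rows 1.1
```

>>> {"op": "send_rows", "data": {
  "fingers": [0,0,0,0,0,0,0,0,0,0,0,0],
  "xyz": [
    [0,-10,0],
    [-10,-25,-20],
    [-22,-25,-45],
    [-34,-25,-75],
    [-46,-25,-105],
    [-58,-25,-135],
    [-72,-25,-165],
    [-85,-25,-195],
    [-95,-25,-220],
    [-103,-20,-238],
    [-105,-10,-244],
    [-105,0,-244]
  ],
  "roll": [0,3,6,9,12,15,18,21,25,28,31,32]
}}

```text
time: 23.45
tool_pos: [0.5379, -0.0923, 0.2229]
eef_rot: [0.71, -0.704, 0.007, 0.0]
ft_force: [0.2, 0.3, 0.4]
width: 0.0212
```

>>> {"op": "send_rows", "data": {
  "fingers": [0,0,0,0],
  "xyz": [
    [0,15,0],
    [0,25,0],
    [0,25,0],
    [0,25,0]
  ],
  "roll": [0,0,0,0]
}}

```text
time: 23.85
tool_pos: [0.5375, -0.0904, 0.1985]
eef_rot: [0.71, -0.704, 0.005, 0.002]
ft_force: [0.9, -0.3, 0.2]
width: 0.0209
```

```bash
python3 hang.py w14.png
python3 - <<'E'
from h import *
from sock import sockets
d=snap('wrist')
for a in sockets(d): print(np.round(a[0],4),np.round(a[1],1),a[3].round())
s=ctrl.sense();Rm=rot(s['eef_rot'])
for a in sockets(d): print((Rm.T@(np.r_[a[0],.0705]-s['tool_pos'])*1000).round(1))
E
python3 mv.py
```

```text
y -0.046 top/back edge px [[320.0, 277.0], [320.0, 317.0]]
y -0.034 top/back edge px [[320.0, 268.9], [320.0, 306.8]]
y -0.02 top/back edge px [[320.0, 260.6], [320.0, 296.3]]
vertical foot px [[320.1, 236.4], [320.1, 229.7]]
cap [ 299  234   43   47 1939] [320.  256.8]
205 [25 27 28] [-1.860e+01  1.273e+02 -1.000e-01]
211 [17 12  8] [ -3.6 177.3  -0.2]
217 [16 17 19] [  3.4 178.   -0.2]
223 [110 120 126] [-20.   39.   -0.1]
229 [112 121 128] [-24.    3.2  -0. ]
235 [68 11 50] [-26.5 -21.8  -0. ]
241 [120  29  92] [-26.8 -35.6   0. ]
247 [127  33 100] [-23.6 -35.7   0. ]
253 [128  31  99] [-20.6 -36.6   0. ]
259 [126  28  96] [-17.4 -36.6   0. ]
265 [125  29  97] [-14.4 -37.6   0. ]
271 [125  30  96] [-11.5 -38.7   0. ]
277 [125  30  96] [ -8.  -38.2   0. ]
283 [14  8 14] [ 76.2 162.7  -0.2]
289 [ 7 10 13] [ 7.640e+01  1.459e+02 -1.000e-01]
[ 0.5965 -0.1787] [40.3 40.3] [233. 281.]
[ 0.5244 -0.1729] [40.2 40.3] [234. 211.]
[0.3865 0.0831] [52.6 51. ] [509.  60.]
[ 60.3 127.3 -88.6]
[-11.9 128.  -83.3]
[-151.2  131.3  172. ]
now [ 0.5379 -0.0907  0.199 ] hdg 89.7 w 0.0214 F [ 0.2 -0.2  0.1] t 23.95 j1,j7 0.51 1.37 tilt -0.9999
```

View pics/w14.png

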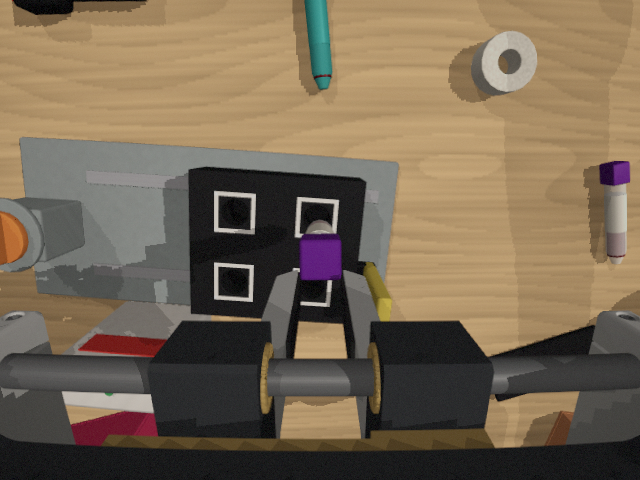

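```bash
python3 mv.py 0.5353,-0.0932,0.165,89.7 0.5353,-0.0932,0.148,89.7 0.541,-0.0932,0.128,89.7
```

```text
now [ 0.5379 -0.0907  0.199 ] hdg 89.7 w 0.0214 F [ 0.2 -0.2  0.1] t 23.95 j1,j7 0.51 1.37 tilt -0.9999
 -> xyz [-2.3, 34.0, -2.7] roll -0.0 rows 0.7
 -> xyz [-2.1, 51.0, -2.9] roll -0.0 rows 0.3
 -> xyz [3.8, 71.0, -3.0] roll -0.0 rows 0.4
```

>>> {"op": "send_rows", "data": {
  "fingers": [0,0,0,0,0,0,0],
  "xyz": [
    [-2,10,-3],
    [-2,25,-3],
    [-2,34,-3],
    [-2,41,-3],
    [-2,47,-3],
    [-2,51,-3],
    [-2,51,-3]
  ],
  "roll": [0,0,0,0,0,0,0],
  "squeeze": 5
}}

```text
time: 24.65
tool_pos: [0.5346, -0.0937, 0.1471]
eef_rot: [0.71, -0.704, 0.006, 0.002]
ft_force: [0.1, 0.7, -0.4]
width: 0.0215
```

```bash
python3 hang.py w15.png|tail -16; python3 mv.py
```

```text
cap [ 299  233   43   48 1926] [319.8 257.1]
205 [24 28 28] [-27.   76.4  -0.1]
211 [193 201 206] [-22.2  75.2  -0.1]
217 [28 22 26] [-16.7  77.7  -0.1]
223 [115 125 132] [-20.8  35.5  -0.1]
229 [127 138 144] [-24.2   2.4  -0. ]
235 [70 10 50] [-26.6 -22.3  -0. ]
241 [121  26  91] [-26.8 -35.6   0. ]
247 [133  35 101] [-23.7 -36.    0. ]
253 [133  35 103] [-20.9 -37.4   0. ]
259 [130  33 100] [-17.3 -36.4   0. ]
265 [128  32 101] [-14.4 -37.6   0. ]
271 [127  31  99] [-11.5 -38.6   0. ]
277 [129  33 100] [ -8.3 -39.    0. ]
283 [30 32 31] [40.9 74.9 -0.1]
289 [19 25 23] [46.8 75.6 -0.1]
now [ 0.5349 -0.0936  0.1474] hdg 89.7 w 0.0215 F [ 0.  -1.2  0.2] t 24.7 j1,j7 0.49 1.33 tilt -0.9999
```

View pics/w15.png

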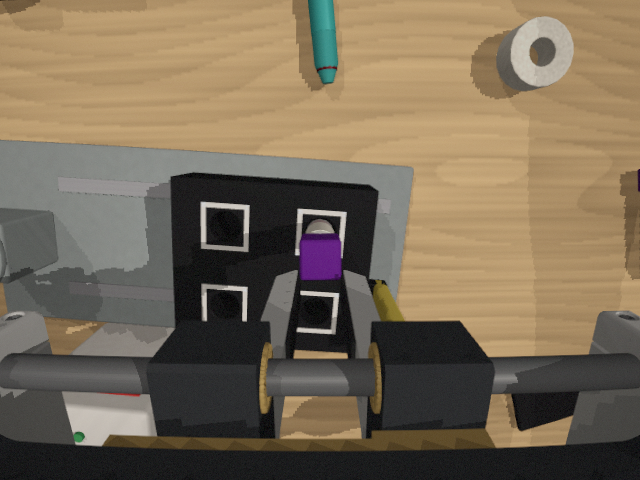

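The foot is about 10 mm into the near-row handle-side socket (frame at (320,230)) with no force. I'll continue down, easing it upright.

>>> {"op": "send_rows", "data": {
  "fingers": [0,0,0,0,0,0],
  "xyz": [
    [1,5,0],
    [2,9,0],
    [3,13,0],
    [5,17,0],
    [6,21,0],
    [6,21,0]
  ],
  "roll": [0,0,0,0,0,0]
}}

```text
time: 25.3
tool_pos: [0.5403, -0.0935, 0.1257]
eef_rot: [0.71, -0.704, 0.006, 0.002]
ft_force: [-0.7, 0.3, -0.3]
width: 0.0219
```

>>> {"op": "send_rows", "data": {
  "fingers": [0,0,0,0,0,0],
  "xyz": [
    [1,4,0],
    [2,8,0],
    [3,11,0],
    [4,14,0],
    [5,17,0],
    [5,17,0]
  ],
  "roll": [0,0,0,0,0,0]
}}

```text
time: 25.9
tool_pos: [0.5452, -0.0935, 0.1089]
eef_rot: [0.71, -0.704, 0.006, 0.002]
ft_force: [-0.2, -0.1, 0.1]
width: 0.0216
```

```bash
python3 hang.py w16.png|tail -14; python3 mv.py
```

```text
211 [33 35 35] [-29.   38.3  -0.1]
217 [127 139 146] [-24.2  40.   -0.1]
223 [128 140 148] [-25.8  12.7  -0. ]
229 [164 172 176] [-26.2  -6.3  -0. ]
235 [83 21 63] [-27.6 -26.1  -0. ]
241 [130  34 101] [-27.  -36.5   0. ]
247 [138  36 108] [-24.2 -37.7   0. ]
253 [137  39 108] [-21.1 -38.2   0. ]
259 [135  36 104] [-17.8 -38.    0. ]
265 [136  36 106] [-15.  -39.3   0. ]
271 [134  34 102] [-11.2 -37.8   0. ]
277 [133  32 103] [ -8.1 -38.5   0. ]
283 [28 29 29] [26.  38.1 -0.1]
289 [32 32 34] [30.5 37.  -0.1]
now [ 0.5453 -0.0934  0.1091] hdg 89.7 w 0.0213 F [ 0.5 -0.2 -0.5] t 25.95 j1,j7 0.46 1.3 tilt -0.9999
```

>>> {"op": "send_rows", "data": {
  "fingers": [0,0.3,0.45,0.45,0.45,0.45,0.45,0.45,0.45],
  "xyz": [
    [0,2,0],
    [0,2,0],
    [0,2,0],
    [0,2,0],
    [0,2,0],
    [0,-30,0],
    [0,-80,0],
    [0,-120,0],
    [0,-120,0]
  ],
  "roll": [0,0,0,0,0,0,0,0,0]
}}

```text
time: 26.85
tool_pos: [0.5507, -0.0941, 0.2349]
eef_rot: [0.709, -0.705, 0.002, -0.002]
ft_force: [-0.0, 0.2, 0.8]
width: 0.0427
```

```bash
cat > stand.py <<'E'
from h import *
import sys
def capsup(d):
    H,S,V=cv2.split(cv2.cvtColor(d['color'],cv2.COLOR_BGR2HSV))
    m=((H>122)&(H<155)&(S>90)&(V>35)).astype(np.uint8)
    n,l,s,ct=cv2.connectedComponentsWithStats(m)
    for i in range(1,n):
        if s[i,4]<30: continue
        P=bydepth(d,np.argwhere(l==i)[:,::-1])
        if not(.45<P[:,0].mean()<.68 and -.36<P[:,1].mean()<0): continue
        z=P[:,2];zt=np.percentile(z,80);q=P[z>zt-.008]
        print('cap up px',ct[i].round(),'xy',q[:,:2].mean(0).round(4),'ztop',round(np.percentile(z,75),4), 'rect',[np.round(x,1) for x in cv2.minAreaRect((q[:,:2]*1000).astype(np.float32))])
for n in sys.argv[1:]: print(n);capsup(snap(n,'st_%s.png'%n))
E
python3 stand.py wrist; python3 tubes.py wrist w17.png; python3 mv.py
```

```text
wrist
cap up px [320. 207.] xy [ 0.5279 -0.0935] ztop 0.146 rect [array([507.6, -93.4]), array([20.8, 63.5]), np.float64(89.8)]
cap [0.489 0.247] px [599. 160.] ang(cap dir) -167.4 len 0.123 capend [0.4783 0.2461] teal 0.0 z 0.021
now [ 0.547  -0.0946  0.23  ] hdg 89.6 w 0.0423 F [ 0.2 -0.8 -1. ] t 26.95 j1,j7 0.51 1.4 tilt -0.9999
```

View pics/w17.png

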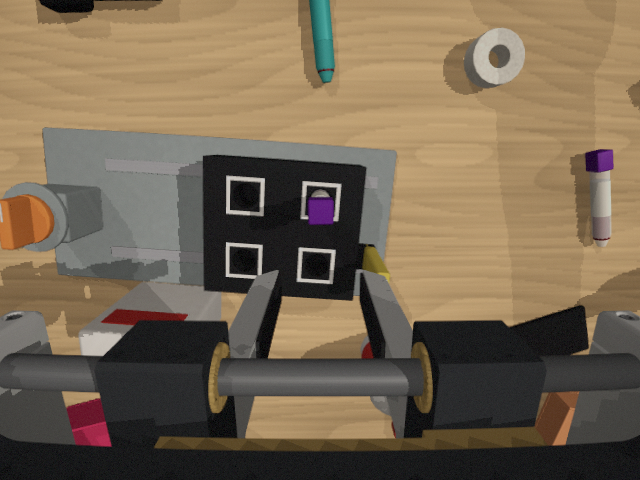

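Tube 1 is seated: cap top at z 0.146 against the expected 0.1455. Next is the tube at (599,160).

```bash
python3 mv.py 0.52,0.1,0.23,97 0.488,0.250,0.2,102.5 0.488,0.250,0.08,102.5
```

```text
now [ 0.547  -0.0946  0.23  ] hdg 89.6 w 0.0423 F [ 0.2 -0.8 -1. ] t 26.95 j1,j7 0.51 1.4 tilt -0.9999
 -> xyz [-28.2, 1.6, 194.4] roll -7.4 rows 3.9
 -> xyz [-60.8, 33.0, 344.0] roll -12.9 rows 3.1
 -> xyz [-59.8, 153.0, 343.2] roll -12.9 rows 2.4
```

>>> {"op": "send_rows", "data": {
  "fingers": [0.45,0.45,0.45,0.45,0.45,0.45,0.45,0.45,0.45,0.45,0.45,0.45],
  "xyz": [
    [-6,0,45],
    [-13,0,90],
    [-21,0,135],
    [-29,0,180],
    [-37,10,225],
    [-45,20,265],
    [-53,30,305],
    [-60,50,343],
    [-60,95,343],
    [-60,140,343],
    [-60,153,343],
    [-60,153,343]
  ],
  "roll": [-2,-4,-6,-8,-10,-11,-12,-13,-13,-13,-13,-13]
}}

```text
time: 28.15
tool_pos: [0.4849, 0.2487, 0.0771]
eef_rot: [0.705, -0.7, -0.073, 0.084]
ft_force: [0.2, -0.1, 0.5]
width: 0.0426
```

```bash
python3 mv.py;python3 tubes.py wrist w18.png
```

```text
now [0.4849 0.2487 0.0771] hdg 102.7 w 0.0426 F [ 0.2 -0.1  0.5] t 28.15 j1,j7 -0.15 0.8 tilt -0.9999
cap [0.3537 0.3717] px [521. 112.] ang(cap dir) -153.7 len 0.123 capend [0.3427 0.3676] teal 0.0 z 0.022
cap [0.4008 0.318 ] px [434. 158.] ang(cap dir) -147.5 len 0.124 capend [0.3906 0.3126] teal 0.0 z 0.022
cap [0.4872 0.2538] px [325. 248.] ang(cap dir) -167.6 len 0.108 capend [0.4768 0.2519] teal 0.0 z 0.022
```

View pics/w18.png

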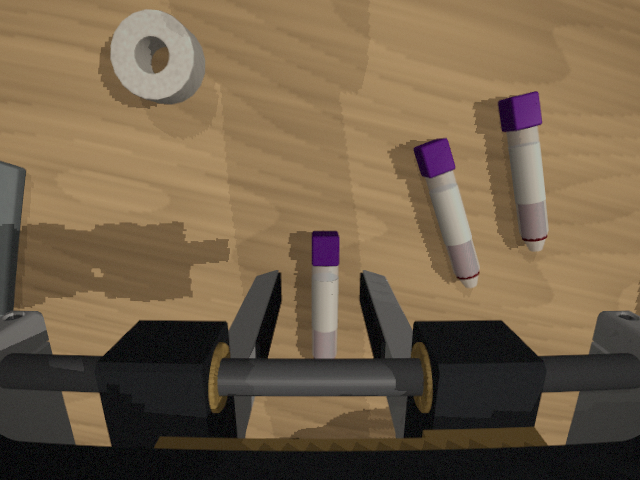

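```bash
python3 mv.py 0.488,0.2538,-0.0165,102.5
```

```text
now [0.4866 0.2498 0.0792] hdg 102.7 w 0.0421 F [ 0.2  0.5 -0.1] t 28.2 j1,j7 -0.15 0.8 tilt -0.9999
 -> xyz [3.3, 95.7, 2.6] roll 0.2 rows 1.9
```

>>> {"op": "send_rows", "data": {
  "fingers": [0.45,0.45,0.45,0.45,0.3,0.15,0,0,0,0,0,0],
  "xyz": [
    [3,35,3],
    [3,65,3],
    [3,85,3],
    [3,95,3],
    [3,95,3],
    [3,95,3],
    [3,95,3],
    [3,95,3],
    [3,95,3],
    [3,95,3],
    [3,95,3],
    [3,95,3]
  ],
  "roll": [0,0,0,0,0,0,0,0,0,0,0,0],
  "squeeze": 3
}}

```text
time: 29.4
tool_pos: [0.4892, 0.2548, -0.015]
eef_rot: [0.706, -0.699, -0.075, 0.081]
ft_force: [1.6, 0.3, 4.1]
width: 0.022
```

```bash
python3 mv.py
```

```text
now [ 0.4892  0.2548 -0.015 ] hdg 102.7 w 0.022 F [1.6 0.3 4.1] t 29.4 j1,j7 -0.23 0.69 tilt -0.9999
```

Lift about 100 mm, then the same upward jerks.

>>> {"op": "send_rows", "data": {
  "fingers": [0,0,0,0,0,0,0,0,0,0,0,0],
  "xyz": [
    [0,-10,0],
    [0,-30,0],
    [0,-60,0],
    [0,-90,0],
    [0,-120,0],
    [0,-140,0],
    [0,-140,0],
    [0,-190,0],
    [0,-240,0],
    [0,-240,0],
    [0,-240,0],
    [0,-240,0]
  ],
  "roll": [0,0,0,0,0,0,0,0,0,0,0,0]
}}

```text
time: 30.6
tool_pos: [0.4896, 0.2513, 0.2226]
eef_rot: [0.705, -0.7, -0.073, 0.083]
ft_force: [0.5, 0.4, -1.0]
width: 0.0216
```

```bash
python3 hang.py w19.png; python3 mv.py
```

```text
y -0.046 top/back edge px [[319.6, 277.0], [319.6, 316.9]]
y -0.034 top/back edge px [[319.7, 268.8], [319.7, 306.7]]
y -0.02 top/back edge px [[319.7, 260.5], [319.7, 296.2]]
vertical foot px [[319.9, 236.4], [319.9, 229.7]]
cap [ 299  242   43   42 1731] [320.1 262.6]
205 [ 86 120 146] [-2.90e+00  2.22e+02 -1.00e-01]
211 [ 85 123 150] [ 4.800e+00  2.228e+02 -1.000e-01]
217 [ 81 117 143] [ 1.240e+01  2.232e+02 -1.000e-01]
223 [ 80 115 142] [ 2.01e+01  2.23e+02 -1.00e-01]
229 [ 79 115 142] [ 27.4 221.6  -0. ]
235 [ 74 109 133] [ 35.4 222.2  -0. ]
241 [56 45 70] [-26.6 -35.1   0.2]
247 [106  29  82] [-23.9 -37.    0.2]
253 [107  26  82] [-21.  -37.9   0.2]
259 [109  29  83] [-18.  -38.6   0.2]
265 [108  26  83] [-15.3 -40.2   0.2]
271 [108  29  83] [-12.3 -40.8   0.2]
277 [78 14 59] [ -9.5 -42.1   0.2]
283 [41  2 27] [ -5.9 -41.3   0.2]
289 [ 83 121 147] [108.  220.6  -0. ]
now [0.4895 0.2514 0.2225] hdg 102.7 w 0.0218 F [-0.5 -0.5 -1.5] t 30.65 j1,j7 -0.07 0.93 tilt -0.9999
```

View pics/w19.png

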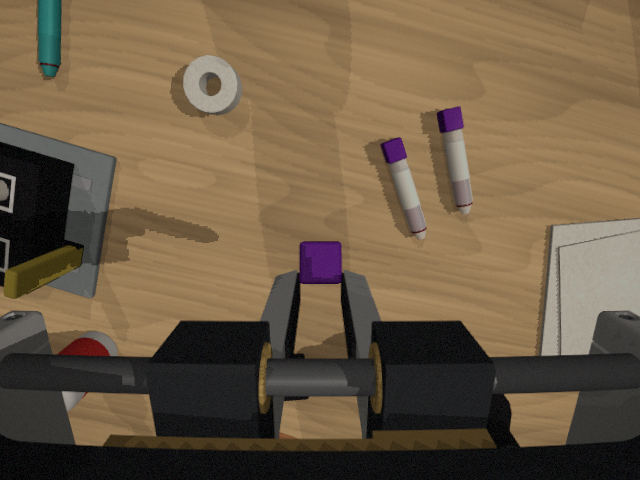

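>>> {"op": "send_rows", "data": {
  "fingers": [0,0,0,0,0,0],
  "xyz": [
    [0,45,0],
    [0,0,0],
    [0,-50,0],
    [0,-50,0],
    [0,-50,0],
    [0,-50,0]
  ],
  "roll": [0,0,0,0,0,0]
}}

```text
time: 31.25
tool_pos: [0.4904, 0.2511, 0.2727]
eef_rot: [0.705, -0.7, -0.073, 0.082]
ft_force: [-0.5, 0.2, -0.9]
width: 0.0221
```

```bash
python3 hang.py w20.png|tail -16; python3 mv.py
```

```text
cap [ 299  237   43   47 1923] [320.1 260.6]
205 [ 87 124 151] [ 5.300e+00  2.714e+02 -1.000e-01]
211 [ 81 116 141] [ 1.410e+01  2.738e+02 -1.000e-01]
217 [ 83 119 145] [ 2.230e+01  2.726e+02 -1.000e-01]
223 [69 73 88] [-16.4  55.7   0.1]
229 [82 89 94] [-21.   15.8   0.1]
235 [116 123 129] [-23.7 -10.9   0.2]
241 [48  5 33] [-26.5 -34.5   0.2]
247 [105  24  80] [-24.9 -40.4   0.2]
253 [102  21  78] [-22.  -41.2   0.2]
259 [103  28  80] [-18.6 -40.5   0.2]
265 [105  24  76] [-15.5 -40.8   0.2]
271 [104  23  77] [-12.  -40.2   0.2]
277 [99 22 74] [ -9.6 -42.4   0.2]
283 [56 13 42] [ -6.3 -42.5   0.2]
289 [ 82 119 147] [ 1.289e+02  2.703e+02 -1.000e-01]
now [0.4904 0.2511 0.2727] hdg 102.7 w 0.0216 F [-0.5  0.3  0.1] t 31.3 j1,j7 -0.05 0.97 tilt -0.9999
```

```bash
python3 mv.py 0.5274,-0.1729,0.275,89.7 0.5274,-0.1729,0.18,89.7
```

```text
now [0.4904 0.2511 0.2727] hdg 102.7 w 0.0216 F [-0.5  0.3  0.1] t 31.3 j1,j7 -0.05 0.97 tilt -0.9999
 -> xyz [-56.9, -5.3, -421.8] roll 13.0 rows 8.5
 -> xyz [-55.8, 89.7, -422.6] roll 13.0 rows 1.9
```

>>> {"op": "send_rows", "data": {
  "fingers": [0,0,0,0,0,0,0,0,0,0,0,0],
  "xyz": [
    [0,0,0],
    [0,0,0],
    [-4,0,-30],
    [-10,-5,-75],
    [-16,-5,-120],
    [-23,-5,-165],
    [-29,-5,-210],
    [-35,-5,-255],
    [-42,-5,-300],
    [-48,-5,-345],
    [-54,-5,-385],
    [-57,-5,-415]
  ],
  "roll": [0,0,1,2,3,4,6,8,9,11,12,13],
  "squeeze": 10
}}

```text
time: 32.5
tool_pos: [0.5261, -0.1688, 0.2754]
eef_rot: [0.71, -0.705, 0.007, 0.001]
ft_force: [-0.2, 1.2, 0.3]
width: 0.0218
```

>>> {"op": "send_rows", "data": {
  "fingers": [0,0,0,0,0,0],
  "xyz": [
    [0,20,-8],
    [0,45,-8],
    [0,70,-8],
    [0,90,-8],
    [0,95,-8],
    [0,95,-8]
  ],
  "roll": [0,0,0,0,0,0]
}}

```text
time: 33.1
tool_pos: [0.5253, -0.1723, 0.1803]
eef_rot: [0.71, -0.704, 0.006, 0.002]
ft_force: [0.1, 0.7, -0.5]
width: 0.0218
```

```bash
cat >> hang.py <<'E'
    from sock import sockets
    s=ctrl.sense();Rm=rot(s['eef_rot']);d=snap('wrist')
    for q in sockets(d):
        if .45<q[0][0]<.65 and q[0][1]<0: print('socket',q[0].round(4),'in tool mm',(Rm.T@(np.r_[q[0],.0705]-s['tool_pos'])*1000).round(1),q[3].round())
E
python3 hang.py w21.png|tail -18; python3 mv.py
```

```text
now [ 0.5253 -0.1723  0.1803] hdg 89.7 w 0.0218 F [ 0.1  0.7 -0.5] t 33.1 j1,j7 0.63 1.52 tilt -0.9999  File "hang.py", line 17
    from sock import sockets
IndentationError: unexpected indent
```

```bash
python3 - <<'E'
s=open('hang.py').read().split('\n')
i=[k for k,l in enumerate(s) if l.startswith('if __name__')][0]
l=s.pop(i);s=[x for x in s if x.strip()]+[l];open('hang.py','w').write('\n'.join(s)+'\n')
E
python3 hang.py w21.png|tail -18; python3 mv.py
```

```text
cap [ 298  237   45   48 1991] [320.2 260.7]
205 [33 33 33] [-2.160e+01  1.089e+02 -1.000e-01]
211 [174 182 187] [-1.620e+01  1.079e+02 -1.000e-01]
217 [20 21 21] [-1.000e-01  1.607e+02 -2.000e-01]
223 [ 86  86 101] [-15.9  58.1  -0.1]
229 [110 121 127] [-20.7  17.1  -0. ]
235 [147 156 159] [-23.6 -10.5  -0. ]
241 [73 26 57] [-26.1 -32.9   0. ]
247 [130  33  99] [-24.7 -39.4   0. ]
253 [126  30  97] [-21.7 -40.2   0. ]
259 [128  31  98] [-19.1 -41.9   0. ]
265 [129  34 101] [-15.6 -41.1   0. ]
271 [125  32  98] [-12.6 -41.6   0. ]
277 [125  34  96] [ -9.6 -42.4   0. ]
283 [97 17 72] [ -6.4 -42.7   0. ]
289 [12 15 14] [ 8.170e+01  1.584e+02 -1.000e-01]
socket [ 0.5308 -0.0932] in tool mm [  5.3 111.3  78.4] [401. 230.]
socket [ 0.5243 -0.1729] in tool mm [ -0.7 110.8  -1.4] [318. 222.]
now [ 0.5266 -0.1725  0.1818] hdg 89.7 w 0.0212 F [ 0.6 -0.  -0.8] t 33.2 j1,j7 0.63 1.52 tilt -0.9999
```

View pics/w21.png

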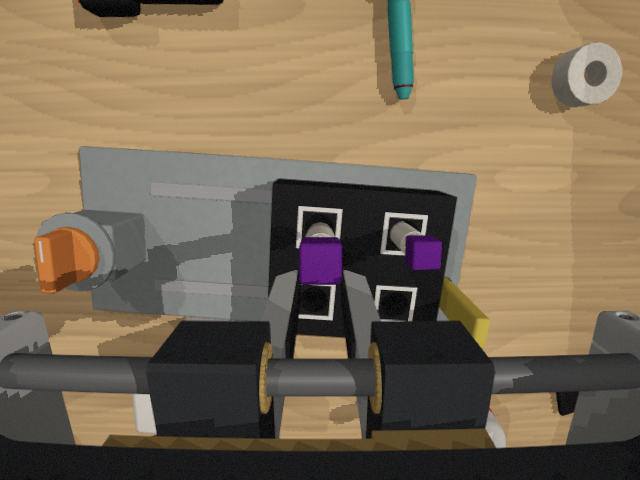

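Foot over the near-row clamp-side socket (318,222). Insert.

>>> {"op": "send_rows", "data": {
  "fingers": [0,0,0,0,0,0,0],
  "xyz": [
    [2,10,-1.5],
    [2,20,-1.5],
    [2,28,-1.5],
    [2,34,-1.5],
    [3,39,-1.5],
    [4,43,-1.5],
    [4,43,-1.5]
  ],
  "roll": [0,0,0,0,0,0,0],
  "squeeze": 5
}}

```text
time: 33.9
tool_pos: [0.5292, -0.1735, 0.1373]
eef_rot: [0.71, -0.704, 0.006, 0.002]
ft_force: [0.2, 0.1, -0.4]
width: 0.0216
```

>>> {"op": "send_rows", "data": {
  "fingers": [0,0,0,0,0,0,0,0],
  "xyz": [
    [1,5,0],
    [3,9,0],
    [4,13,0],
    [6,17,0],
    [8,21,0],
    [9,26,0],
    [10,31,0],
    [10,32,0]
  ],
  "roll": [0,0,0,0,0,0,0,0]
}}

```text
time: 34.7
tool_pos: [0.5386, -0.1734, 0.105]
eef_rot: [0.71, -0.704, 0.006, 0.002]
ft_force: [-0.0, 1.3, -1.3]
width: 0.0216
```

```bash
python3 hang.py w22.png|tail -18; python3 mv.py
```

```text
vertical foot px [[320.1, 236.4], [320.1, 229.7]]
cap [ 298  235   45   50 2117] [320.  259.9]
205 [143 149 154] [-33.8  35.4  -0.1]
211 [111 116 121] [-29.5  35.3  -0.1]
217 [104 106 121] [-23.3  45.   -0.1]
223 [130 140 149] [-24.6  18.   -0. ]
229 [146 159 167] [-25.6  -3.7  -0. ]
235 [101  73  92] [-25.9 -19.5  -0. ]
241 [87 26 65] [-26.5 -34.6   0. ]
247 [136  38 105] [-25.3 -41.5   0. ]
253 [138  36 106] [-22.3 -41.9   0. ]
259 [136  37 106] [-18.9 -41.2   0. ]
265 [137  34 105] [-16.1 -42.4   0. ]
271 [135  35 103] [-12.9 -42.5   0. ]
277 [136  35 104] [ -9.8 -43.    0. ]
283 [86 19 64] [ -6.3 -42.2   0. ]
289 [30 33 33] [29.3 34.2 -0. ]
socket [ 0.531  -0.0917] in tool mm [-7.6 35.4 81.4] [429. 238.]
now [ 0.5388 -0.1734  0.1055] hdg 89.7 w 0.0217 F [ 0.2 -0.3 -1.6] t 34.8 j1,j7 0.58 1.46 tilt -0.9999
```

>>> {"op": "send_rows", "data": {
  "fingers": [0,0.3,0.45,0.45,0.45,0.45,0.45,0.45,0.45],
  "xyz": [
    [0,2,0],
    [0,2,0],
    [0,2,0],
    [0,2,0],
    [0,2,0],
    [0,-30,0],
    [0,-80,0],
    [0,-130,0],
    [0,-130,0]
  ],
  "roll": [0,0,0,0,0,0,0,0,0]
}}

```text
time: 35.7
tool_pos: [0.5452, -0.1748, 0.2426]
eef_rot: [0.709, -0.705, 0.001, -0.003]
ft_force: [-0.3, -1.2, -0.6]
width: 0.0418
```

```bash
python3 stand.py wrist; python3 mv.py 0.48,0.12,0.24,105 0.41,0.31,0.24,122 0.4008,0.314,0.08,122.5
```

```text
wrist
cap up px [321. 206.] xy [ 0.5231 -0.1728] ztop 0.1459 rect [array([ 502.4, -172.3]), array([21.3, 65.1]), np.float64(89.4)]
cap up px [409. 211.] xy [ 0.5284 -0.0948] ztop 0.1458 rect [array([528.9, -94.1]), array([22. , 22.4]), np.float64(0.0)]
now [ 0.5429 -0.1748  0.2392] hdg 89.6 w 0.0421 F [-0.   0.7 -0.6] t 35.75 j1,j7 0.63 1.55 tilt -1.0
 -> xyz [-64.7, 1.1, 294.4] roll -15.4 rows 6.0
 -> xyz [-135.8, 2.4, 484.0] roll -32.4 rows 4.0
 -> xyz [-144.5, 162.5, 487.0] roll -32.9 rows 3.2
```

Two are seated, both cap tops at 0.146. Next is the tube with its cap near (0.401, 0.318).

>>> {"op": "send_rows", "data": {
  "fingers": [0.45,0.45,0.45,0.45,0.45,0.45,0.45,0.45,0.45,0.45,0.45,0.45],
  "xyz": [
    [-10,0,45],
    [-20,0,90],
    [-30,0,135],
    [-40,0,180],
    [-50,0,225],
    [-62,0,270],
    [-77,0,315],
    [-94,0,360],
    [-110,0,405],
    [-127,10,445],
    [-140,40,480],
    [-145,80,487]
  ],
  "roll": [-2,-4,-7,-10,-13,-16,-19,-22,-25,-28,-31,-33]
}}

```text
time: 36.95
tool_pos: [0.3954, 0.3195, 0.1608]
eef_rot: [0.683, -0.672, -0.2, 0.203]
ft_force: [0.6, -0.1, 0.1]
width: 0.0422
```

>>> {"op": "send_rows", "data": {
  "fingers": [0.45,0.45,0.45,0.45],
  "xyz": [
    [0,45,0],
    [0,80,0],
    [0,80,0],
    [0,80,0]
  ],
  "roll": [0,0,0,0]
}}

```text
time: 37.35
tool_pos: [0.3958, 0.3143, 0.0807]
eef_rot: [0.682, -0.675, -0.196, 0.203]
ft_force: [-0.6, -0.6, 0.6]
width: 0.0425
```

```bash
python3 mv.py;python3 tubes.py wrist w23.png; python3 mv.py 0.4015,0.3183,-0.0165,122.5
```

```text
now [0.3958 0.3143 0.0807] hdg 122.7 w 0.0425 F [-0.6 -0.6  0.6] t 37.35 j1,j7 -0.28 0.86 tilt -0.9999
cap [0.3515 0.3729] px [411. 235.] ang(cap dir) -150.5 len 0.082 capend [0.3419 0.3673] teal 0.0 z 0.022
cap [0.3985 0.3193] px [322. 248.] ang(cap dir) -146.6 len 0.109 capend [0.3897 0.3138] teal 0.0 z 0.022
now [0.3967 0.3151 0.0819] hdg 122.7 w 0.042 F [0.4 1.4 0.9] t 37.4 j1,j7 -0.28 0.86 tilt -0.9999
 -> xyz [6.1, 98.3, -1.1] roll 0.2 rows 2.0
```

View pics/w23.png

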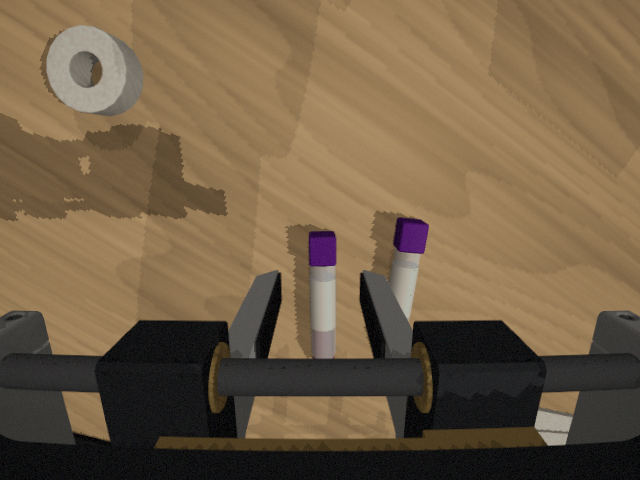

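>>> {"op": "send_rows", "data": {
  "fingers": [0.45,0.45,0.45,0.45,0.3,0.15,0,0,0,0,0,0],
  "xyz": [
    [3,35,1],
    [3,65,1],
    [3,85,1],
    [3,96,1],
    [3,96,1],
    [3,96,1],
    [3,96,1],
    [3,96,1],
    [3,96,1],
    [3,96,1],
    [3,96,1],
    [3,96,1]
  ],
  "roll": [0,0,0,0,0,0,0,0,0,0,0,0],
  "squeeze": 3
}}

```text
time: 38.6
tool_pos: [0.3981, 0.3185, -0.0146]
eef_rot: [0.683, -0.674, -0.197, 0.201]
ft_force: [1.3, 2.4, 4.5]
width: 0.0218
```

>>> {"op": "send_rows", "data": {
  "fingers": [0,0,0,0,0,0,0,0,0,0,0,0],
  "xyz": [
    [0,-10,0],
    [0,-30,0],
    [0,-60,0],
    [0,-90,0],
    [0,-120,0],
    [0,-140,0],
    [0,-140,0],
    [0,-190,0],
    [0,-240,0],
    [0,-240,0],
    [0,-195,0],
    [0,-240,0]
  ],
  "roll": [0,0,0,0,0,0,0,0,0,0,0,0]
}}

```text
time: 39.8
tool_pos: [0.392, 0.306, 0.2112]
eef_rot: [-0.678, 0.678, 0.186, -0.213]
ft_force: [1.2, -1.5, -0.5]
width: 0.0217
```

>>> {"op": "send_rows", "data": {
  "fingers": [0,0,0,0],
  "xyz": [
    [0,-50,0],
    [0,-50,0],
    [0,-50,0],
    [0,-50,0]
  ],
  "roll": [0,0,0,0]
}}

```text
time: 40.2
tool_pos: [0.3997, 0.314, 0.2733]
eef_rot: [0.682, -0.676, -0.195, 0.203]
ft_force: [-0.4, -0.2, -1.0]
width: 0.0215
```

```bash
python3 hang.py w24.png|tail -16; python3 mv.py
```

```text
cap [ 299  230   43   53 2116] [320.1 256.7]
205 [ 91  99 105] [-35.1  26.7   0.3]
211 [ 93 104 108] [-33.   15.7   0.4]
217 [ 92 101 105] [-31.9   1.4   0.4]
223 [108 113 120] [-30.   -7.2   0.4]
229 [142 150 155] [-28.4 -16.2   0.4]
235 [59 15 45] [-27.4 -25.8   0.4]
241 [54  7 40] [-26.1 -33.6   0.4]
247 [95 25 74] [-24.9 -40.6   0.4]
253 [100  25  74] [-21.7 -40.5   0.4]
259 [96 15 70] [-18.6 -40.7   0.4]
265 [69 10 49] [-15.  -39.8   0.4]
271 [63  3 45] [-11.6 -39.3   0.4]
277 [64 14 48] [ -8.  -38.5   0.4]
283 [ 70  74 103] [ -4.6 -38.4   0.4]
289 [ 92 131 160] [1.300e+02 2.728e+02 1.000e-01]
now [0.3998 0.3143 0.2734] hdg 122.7 w 0.0218 F [ 0.5  0.  -1. ] t 40.3 j1,j7 -0.13 1.08 tilt -0.9999
```

View pics/w24.png

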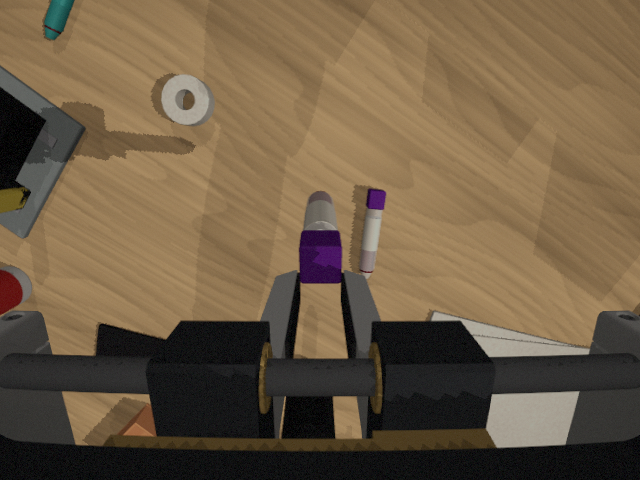

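This one swung slightly past vertical, with the foot about 0.14 rad towards tool -x. That is fine to correct while inserting. I'll carry it to the far-row handle-side socket.

```bash
python3 mv.py 0.52,0.12,0.28,105 0.636,-0.099,0.275,89.7 0.636,-0.099,0.185,89.7
```

```text
now [0.3998 0.3143 0.2734] hdg 122.7 w 0.0218 F [ 0.5  0.  -1. ] t 40.3 j1,j7 -0.13 1.08 tilt -0.9999
 -> xyz [-3.7, -9.2, -228.3] roll 17.7 rows 4.6
 -> xyz [-24.2, -6.9, -475.4] roll 33.0 rows 5.0
 -> xyz [-23.5, 83.1, -476.4] roll 33.0 rows 1.8
```

>>> {"op": "send_rows", "data": {
  "fingers": [0,0,0,0,0,0,0,0,0,0,0,0],
  "xyz": [
    [0,0,0],
    [0,-3,-25],
    [-1,-6,-65],
    [-2,-8,-110],
    [-3,-8,-155],
    [-4,-8,-200],
    [-6,-8,-245],
    [-10,-8,-290],
    [-14,-8,-335],
    [-18,-8,-380],
    [-22,-8,-425],
    [-24,-8,-460]
  ],
  "roll": [0,2,5,8,11,14,17,20,23,26,29,32],
  "squeeze": 10
}}

```text
time: 41.5
tool_pos: [0.629, -0.0884, 0.2765]
eef_rot: [0.709, -0.705, 0.002, 0.007]
ft_force: [0.4, 0.4, 0.1]
width: 0.0216
```

>>> {"op": "send_rows", "data": {
  "fingers": [0,0,0,0,0,0,0],
  "xyz": [
    [-3,0,-12],
    [-3,20,-14],
    [-3,45,-14],
    [-3,70,-14],
    [-3,85,-14],
    [-3,90,-14],
    [-3,90,-14]
  ],
  "roll": [1,1,1,1,1,1,1]
}}

```text
time: 42.2
tool_pos: [0.6241, -0.0974, 0.1869]
eef_rot: [0.71, -0.704, 0.006, 0.003]
ft_force: [0.5, -0.2, -0.7]
width: 0.0215
```

```bash
python3 hang.py w25.png|tail -20; python3 mv.py 0.636,-0.099,0.185,89.7
```

```text
cap [ 308   99   34   36 1128] [324.4 116.3]
cap [ 299  230   43   53 2168] [320.1 256.4]
205 [149 161 168] [-35.2  26.8  -0. ]
211 [146 159 166] [-33.6  12.9  -0. ]
217 [150 161 169] [-31.8   2.1  -0. ]
223 [175 182 190] [-30.4  -8.8  -0. ]
229 [180 187 194] [-28.7 -16.6  -0. ]
235 [94 24 72] [-27.8 -26.9  -0. ]
241 [96 17 72] [-26.2 -33.4   0. ]
247 [135  33 105] [-25.3 -41.4   0. ]
253 [129  31  99] [-21.8 -40.4   0. ]
259 [129  27  96] [-18.9 -41.2   0. ]
265 [130  36 100] [-15.  -39.3   0. ]
271 [129  35  99] [-11.9 -39.7   0. ]
277 [127  31  98] [ -8.5 -39.5   0. ]
283 [ 99 105 140] [ -4.9 -38.8   0. ]
289 [131 177 208] [ 93.6 186.7  -0.2]
socket [ 0.6319 -0.0505] in tool mm [  8.1 117.6  46.1] [368. 240.]
socket [ 0.6049 -0.0991] in tool mm [-18.8 117.5  -2.6] [317. 205.]
socket [ 0.5963 -0.1784] in tool mm [-27.  116.9 -82. ] [232. 197.]
now [ 0.6253 -0.0976  0.1883] hdg 89.7 w 0.0214 F [-0.2  0.6  0.3] t 42.3 j1,j7 0.44 1.36 tilt -0.9999
 -> xyz [10.7, 3.2, -1.3] roll -0.0 rows 0.2
```

View pics/w25.png

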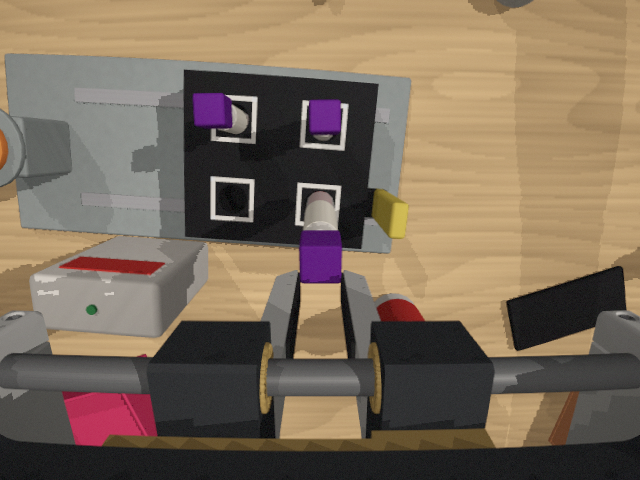

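>>> {"op": "send_rows", "data": {
  "fingers": [0,0,0,0,0,0,0],
  "xyz": [
    [6,5,-2],
    [12,10,-2],
    [12,20,-2],
    [12,28,-2],
    [12,35,-2],
    [12,40,-2],
    [12,40,-2]
  ],
  "roll": [0,0,0,0,0,0,0],
  "squeeze": 5
}}

```text
time: 43.0
tool_pos: [0.6357, -0.0999, 0.1463]
eef_rot: [0.71, -0.704, 0.006, 0.002]
ft_force: [-0.1, 0.1, -0.6]
width: 0.0219
```

```bash
python3 hang.py w26.png|tail -20; python3 mv.py
```

```text
vertical foot px [[320.1, 236.4], [320.1, 229.7]]
cap [ 311   68   39   45 1699] [329.6  89.7]
cap [ 299  230   43   53 2186] [320.1 256.2]
205 [150 163 171] [-35.   28.   -0.1]
211 [152 163 171] [-33.3  14.7  -0. ]
217 [150 163 170] [-31.9   1.6  -0. ]
223 [176 184 191] [-30.3  -7.9  -0. ]
229 [185 191 199] [-28.7 -16.6  -0. ]
235 [97 20 73] [-27.7 -26.7  -0. ]
241 [102  25  78] [-26.5 -34.7   0. ]
247 [140  38 109] [-24.9 -40.    0. ]
253 [131  27  99] [-22. -41.   0.]
259 [132  34 101] [-18.6 -40.4   0. ]
265 [131  31 100] [-14.9 -39.    0. ]
271 [134  39 102] [-11.2 -37.9   0. ]
277 [130  31  99] [ -8.  -38.1   0. ]
283 [ 98 103 139] [ 6.890e+01  1.446e+02 -1.000e-01]
289 [136 181 212] [ 7.65e+01  1.46e+02 -1.00e-01]
socket [ 0.6059 -0.0991] in tool mm [-29.4  76.8  -0.1] [320. 200.]
socket [ 0.5963 -0.1786] in tool mm [-38.5  76.3 -79.6] [222. 191.]
now [ 0.6365 -0.0998  0.1474] hdg 89.7 w 0.0219 F [-0.4 -0.4  0.1] t 43.1 j1,j7 0.43 1.35 tilt -0.9999
```

View pics/w26.png

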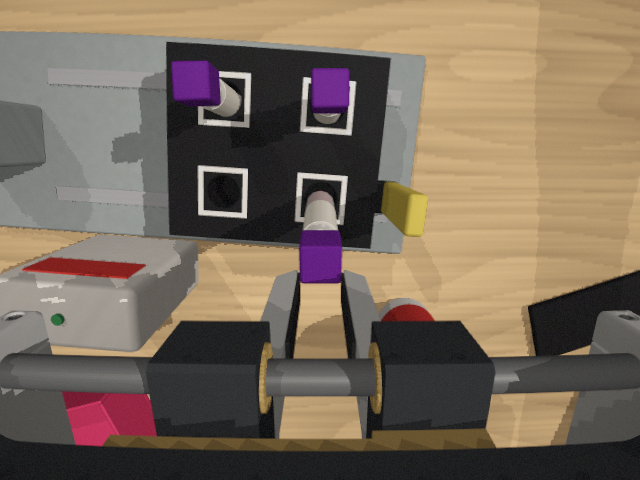

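>>> {"op": "send_rows", "data": {
  "fingers": [0,0,0,0,0,0,0,0,0,0,0,0],
  "xyz": [
    [-1,3,0],
    [-2,6,0],
    [-4,10,0],
    [-6,14,0],
    [-8,18,0],
    [-10,22,0],
    [-12,26,0],
    [-14,30,0],
    [-16,34,0],
    [-17,37,0],
    [-17,39,0],
    [-17,39,0]
  ],
  "roll": [0,0,0,0,0,0,0,0,0,0,0,0]
}}

```text
time: 44.3
tool_pos: [0.6189, -0.0994, 0.1082]
eef_rot: [0.71, -0.704, 0.006, 0.002]
ft_force: [0.7, -0.1, -0.4]
width: 0.0218
```

```bash
python3 hang.py w27.png|tail -18; python3 mv.py
```

```text
cap [ 309   87   47   52 2294] [331.5 112.5]
cap [ 299  233   43   50 2093] [319.9 257.7]
205 [218 226 232] [-33.5  37.2  -0.1]
211 [85 93 98] [-28.5  40.9  -0.1]
217 [150 163 170] [-27.8  22.1  -0. ]
223 [150 162 170] [-27.3   5.7  -0. ]
229 [184 192 199] [-26.8  -8.5  -0. ]
235 [100  23  75] [-26.5 -21.9  -0. ]
241 [99 21 75] [-26.1 -32.9   0. ]
247 [149  41 116] [-24.8 -39.8   0. ]
253 [146  39 115] [-21.6 -39.8   0. ]
259 [146  35 115] [-18.6 -40.3   0. ]
265 [147  39 115] [-15.  -39.4   0. ]
271 [147  38 113] [-11.7 -39.3   0. ]
277 [146  36 114] [ -8.3 -39.    0. ]
283 [112 136 171] [ 5.34e+01  1.06e+02 -1.00e-01]
289 [128 171 202] [ 6.040e+01  1.078e+02 -1.000e-01]
socket [ 0.5962 -0.1787] in tool mm [-22.   37.5 -79.7] [210. 220.]
now [ 0.6192 -0.0994  0.1086] hdg 89.7 w 0.0215 F [ 0.  -0.2  0.1] t 44.4 j1,j7 0.43 1.32 tilt -0.9999
```

Vertical and within 2–3 mm of the bottom. Release and go for the last tube.

>>> {"op": "send_rows", "data": {
  "fingers": [0,0,0.3,0.45,0.45,0.45,0.45,0.45,0.45,0.45],
  "xyz": [
    [0,2,0],
    [0,2,0],
    [0,2,0],
    [0,2,0],
    [0,2,0],
    [0,2,0],
    [0,-30,0],
    [0,-80,0],
    [0,-130,0],
    [0,-130,0]
  ],
  "roll": [0,0,0,0,0,0,0,0,0,0]
}}

```text
time: 45.4
tool_pos: [0.6252, -0.0999, 0.246]
eef_rot: [0.71, -0.705, 0.001, -0.003]
ft_force: [-0.3, 0.9, -0.4]
width: 0.0423
```

```bash
python3 stand.py wrist; python3 tubes.py top t28.png; python3 mv.py 0.5,0.12,0.24,105 0.38,0.35,0.24,117 0.352,0.370,0.08,117
```

```text
wrist
cap up px [233. 114.] xy [ 0.5247 -0.1718] ztop 0.146 rect [array([ 530.2, -141.6]), array([87.4, 23.6]), np.float64(79.5)]
cap up px [326. 119.] xy [ 0.5299 -0.0937] ztop 0.1461 rect [array([534.2, -93.6]), array([20.4, 31. ]), np.float64(89.8)]
cap up px [320. 205.] xy [ 0.6034 -0.0992] ztop 0.1461 rect [array([582.7, -98.9]), array([21.6, 66. ]), np.float64(89.3)]
cap [0.3516 0.3754] px [180. 313.] ang(cap dir) -152.9 len 0.123 capend [0.3426 0.3688] teal 0.0 z 0.021
cap [ 0.2905 -0.0947] px [363. 339.] ang(cap dir) -174.1 len 0.122 capend [ 0.2792 -0.0974] teal 0.64 z 0.022
now [ 0.6211 -0.1005  0.2398] hdg 89.7 w 0.0422 F [-1.  -0.4 -0.6] t 45.5 j1,j7 0.46 1.39 tilt -0.9999
 -> xyz [-122.4, 2.4, 219.8] roll -15.3 rows 5.0
 -> xyz [-243.8, 4.9, 449.0] roll -27.3 rows 5.2
 -> xyz [-270.7, 165.3, 467.7] roll -27.3 rows 3.3
```

Three are seated. Last tube: cap at (0.352, 0.373), tube direction -153°.

>>> {"op": "send_rows", "data": {
  "fingers": [0.45,0.45,0.45,0.45,0.45,0.45,0.45,0.45,0.45,0.45,0.45,0.45],
  "xyz": [
    [-22,0,40],
    [-45,0,80],
    [-68,0,120],
    [-90,0,160],
    [-112,0,200],
    [-135,0,240],
    [-158,0,280],
    [-180,0,320],
    [-202,0,360],
    [-225,0,400],
    [-248,10,440],
    [-270,40,467]
  ],
  "roll": [-2,-4,-6,-8,-11,-14,-17,-20,-22,-24,-26,-27]
}}

```text
time: 46.7
tool_pos: [0.3518, 0.3721, 0.2052]
eef_rot: [0.693, -0.683, -0.162, 0.166]
ft_force: [-0.3, -0.2, -0.6]
width: 0.0425
```

>>> {"op": "send_rows", "data": {
  "fingers": [0.45,0.45,0.45,0.45,0.45],
  "xyz": [
    [0,45,0],
    [0,90,0],
    [0,122,0],
    [0,122,0],
    [0,122,0]
  ],
  "roll": [0,0,0,0,0]
}}

```text
time: 47.2
tool_pos: [0.3507, 0.369, 0.0825]
eef_rot: [0.691, -0.685, -0.16, 0.167]
ft_force: [1.0, 0.4, -0.0]
width: 0.0424
```

```bash
python3 mv.py;python3 tubes.py wrist w29.png; python3 mv.py 0.3525,0.3727,-0.0165,117
```

```text
now [0.3507 0.369  0.0825] hdg 116.7 w 0.0424 F [ 1.   0.4 -0. ] t 47.2 j1,j7 -0.43 0.62 tilt -0.9999
cap [0.3503 0.3747] px [325. 245.] ang(cap dir) -152.9 len 0.114 capend [0.3407 0.3701] teal 0.0 z 0.022
now [0.3515 0.3698 0.0836] hdg 116.7 w 0.0423 F [-0.6  1.1  0.4] t 47.25 j1,j7 -0.42 0.62 tilt -0.9999
 -> xyz [2.7, 100.1, 0.9] roll -0.3 rows 2.0
```

View pics/w29.png

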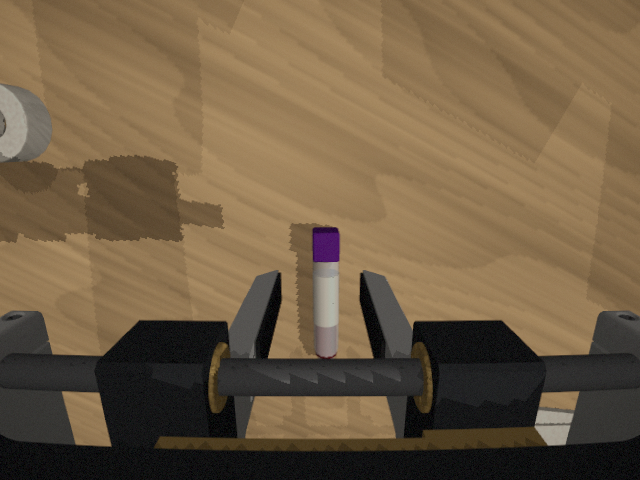

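>>> {"op": "send_rows", "data": {
  "fingers": [0.45,0.45,0.45,0.45,0.3,0.15,0,0,0,0,0,0],
  "xyz": [
    [2,35,3],
    [2,65,3],
    [2,85,3],
    [2,98,3],
    [2,98,3],
    [2,98,3],
    [2,98,3],
    [2,98,3],
    [2,98,3],
    [2,98,3],
    [2,98,3],
    [2,98,3]
  ],
  "roll": [0,0,0,0,0,0,0,0,0,0,0,0],
  "squeeze": 3
}}

```text
time: 48.45
tool_pos: [0.3514, 0.3747, -0.0146]
eef_rot: [0.692, -0.684, -0.161, 0.166]
ft_force: [0.5, 2.2, 4.0]
width: 0.0218
```

>>> {"op": "send_rows", "data": {
  "fingers": [0,0,0,0,0,0,0,0,0,0,0,0],
  "xyz": [
    [0,-10,0],
    [0,-30,0],
    [0,-60,0],
    [0,-90,0],
    [0,-120,0],
    [0,-140,0],
    [0,-140,0],
    [0,-190,0],
    [0,-240,0],
    [0,-240,0],
    [0,-240,0],
    [0,-240,0]
  ],
  "roll": [0,0,0,0,0,0,0,0,0,0,0,0]
}}

```text
time: 49.65
tool_pos: [0.3527, 0.3701, 0.2232]
eef_rot: [0.691, -0.685, -0.159, 0.167]
ft_force: [-0.3, 1.1, -0.4]
width: 0.022
```

```bash
python3 hang.py w30.png|tail -18; python3 mv.py
```

```text
y -0.02 top/back edge px [[319.4, 260.4], [319.4, 296.1]]
vertical foot px [[319.7, 236.3], [319.7, 229.6]]
cap [ 299  243   43   49 1959] [320.1 266.9]
205 [ 88 125 154] [-2.700e+00  2.232e+02  1.000e-01]
211 [ 95 134 161] [4.900e+00 2.236e+02 1.000e-01]
217 [ 89 127 155] [1.200e+01 2.209e+02 1.000e-01]
223 [ 96 137 165] [2.020e+01 2.235e+02 1.000e-01]
229 [ 89 127 156] [2.760e+01 2.221e+02 1.000e-01]
235 [ 86 124 151] [3.560e+01 2.231e+02 1.000e-01]
241 [ 89 126 154] [4.340e+01 2.227e+02 1.000e-01]
247 [93 23 71] [-22.2 -31.    0.3]
253 [92 20 70] [ -74.7 -212.5    0.5]
259 [98 29 75] [-16.7 -35.    0.3]
265 [97 31 75] [-14.3 -37.5   0.3]
271 [76 25 56] [-11.  -37.6   0.3]
277 [70 16 53] [ -9.  -41.    0.3]
283 [45  6 31] [ -3.9 -36.7   0.3]
289 [42  6 33] [  3.1 -28.1   0.3]
now [0.3527 0.3705 0.2232] hdg 116.7 w 0.0217 F [-0.6  0.2 -0.8] t 49.75 j1,j7 -0.31 0.79 tilt -0.9999
```

View pics/w30.png

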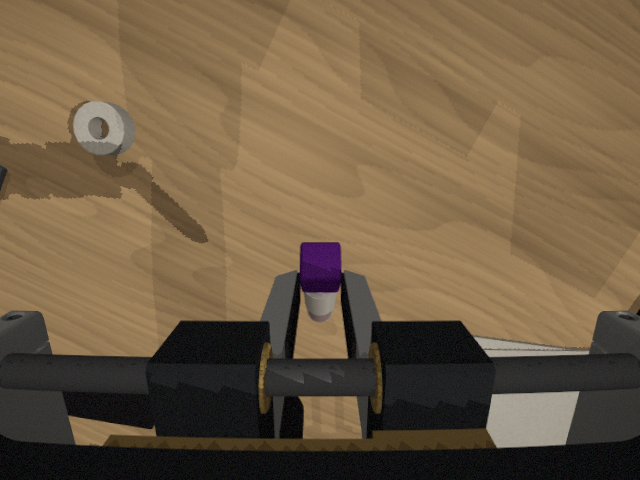

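>>> {"op": "send_rows", "data": {
  "fingers": [0,0,0,0,0,0],
  "xyz": [
    [0,45,0],
    [0,0,0],
    [0,-50,0],
    [0,-50,0],
    [0,-50,0],
    [0,-50,0]
  ],
  "roll": [0,0,0,0,0,0]
}}

```text
time: 50.35
tool_pos: [0.3535, 0.3702, 0.2734]
eef_rot: [0.691, -0.685, -0.159, 0.167]
ft_force: [0.7, -0.1, -0.5]
width: 0.0217
```

```bash
python3 hang.py w31.png|tail -16; python3 mv.py
```

```text
cap [ 299  235   43   48 1933] [320.  259.1]
205 [ 93 133 163] [5.700e+00 2.738e+02 1.000e-01]
211 [ 88 127 156] [1.410e+01 2.739e+02 1.000e-01]
217 [62 66 80] [-20.5  58.4   0.3]
223 [81 90 94] [-22.9  25.2   0.3]
229 [80 87 93] [-24.6   0.3   0.3]
235 [63 46 60] [-25.3 -17.5   0.3]
241 [51 12 38] [-26.7 -35.5   0.3]
247 [99 21 74] [-25.1 -41.1   0.3]
253 [100  25  76] [-21.6 -40.    0.3]
259 [99 23 75] [-18.3 -39.9   0.3]
265 [96 13 71] [-15.  -39.5   0.3]
271 [69 15 50] [-12.  -40.4   0.3]
277 [66 10 49] [ -8.7 -40.1   0.3]
283 [54 37 63] [ -5.  -39.4   0.3]
289 [ 86 124 151] [1.291e+02 2.708e+02 1.000e-01]
now [0.3534 0.3703 0.2735] hdg 116.7 w 0.0217 F [1.4 0.4 0. ] t 50.45 j1,j7 -0.28 0.84 tilt -0.9999
```

Nearly vertical (0.06 rad). To the far-row clamp-side socket.

```bash
python3 mv.py 0.5,0.1,0.28,103 0.6043,-0.1787,0.275,89.7 0.6043,-0.1787,0.185,89.7
```

```text
now [0.3534 0.3703 0.2735] hdg 116.7 w 0.0217 F [1.4 0.4 0. ] t 50.45 j1,j7 -0.28 0.84 tilt -0.9999
 -> xyz [9.6, -9.8, -307.3] roll 13.7 rows 6.2
 -> xyz [-22.3, -7.6, -603.2] roll 27.0 rows 6.0
 -> xyz [-21.5, 82.4, -604.1] roll 27.0 rows 1.8
```

>>> {"op": "send_rows", "data": {
  "fingers": [0,0,0,0,0,0,0,0,0,0,0,0],
  "xyz": [
    [0,0,0],
    [1,-3,-25],
    [2,-6,-65],
    [4,-8,-110],
    [6,-8,-155],
    [8,-8,-200],
    [9,-8,-245],
    [10,-8,-290],
    [6,-8,-335],
    [2,-8,-380],
    [-2,-8,-425],
    [-7,-8,-470]
  ],
  "roll": [0,1,3,5,7,9,11,13,15,17,19,21],
  "squeeze": 10
}}

```text
time: 51.65
tool_pos: [0.5588, -0.0536, 0.277]
eef_rot: [0.709, -0.703, -0.031, 0.038]
ft_force: [0.5, -0.0, -0.1]
width: 0.0215
```

```bash
python3 mv.py 0.6043,-0.1787,0.275,89.7 0.6043,-0.1787,0.185,89.7
```

```text
now [ 0.5588 -0.0536  0.277 ] hdg 95.6 w 0.0215 F [ 0.5 -0.  -0.1] t 51.65 j1,j7 0.47 1.44 tilt -0.9999
 -> xyz [33.1, 0.5, -128.9] roll 5.9 rows 2.7
 -> xyz [34.0, 90.5, -129.7] roll 5.9 rows 1.8
```

>>> {"op": "send_rows", "data": {
  "fingers": [0,0,0,0,0,0,0,0,0,0],
  "xyz": [
    [10,0,-40],
    [20,0,-80],
    [30,0,-115],
    [34,0,-129],
    [34,20,-130],
    [34,45,-130],
    [34,70,-130],
    [34,88,-130],
    [34,88,-130],
    [34,88,-130]
  ],
  "roll": [1,3,5,6,6,6,6,6,6,6]
}}

```text
time: 52.65
tool_pos: [0.6044, -0.176, 0.1883]
eef_rot: [0.71, -0.704, 0.005, 0.002]
ft_force: [-0.1, -0.3, 0.2]
width: 0.0216
```

```bash
python3 hang.py w32.png|tail -20; python3 mv.py 0.6043,-0.1787,0.185,89.7
```

```text
cap [ 307  122   33   33 1039] [322.7 137.6]
cap [ 298  235   45   48 2016] [320.2 258.7]
205 [22 19 19] [-2.040e+01  1.161e+02 -1.000e-01]
211 [17 17 17] [ -5.4 167.3  -0.2]
217 [ 97  99 116] [-20.8  57.2  -0.1]
223 [127 137 144] [-22.9  25.9  -0. ]
229 [122 132 139] [-24.7   0.2  -0. ]
235 [91 56 80] [-25.7 -18.8  -0. ]
241 [81 19 62] [-26.9 -36.1   0. ]
247 [140  37 108] [-24.7 -39.7   0. ]
253 [136  36 106] [-21.5 -39.3   0. ]
259 [136  35 107] [-18.7 -40.7   0. ]
265 [136  35 106] [-15.  -39.4   0. ]
271 [135  30 104] [-11.9 -39.9   0. ]
277 [135  34 104] [ -8.9 -40.4   0. ]
283 [ 86  85 119] [ -4.8 -38.7   0. ]
289 [130 177 207] [ 93.6 186.5  -0.2]
socket [ 0.6025 -0.0988] in tool mm [ -1.9 119.2  76.4] [398. 221.]
socket [ 0.5962 -0.1786] in tool mm [ -7.7 118.6  -3.4] [316. 216.]
socket [ 0.5245 -0.1727] in tool mm [-79.5 119.3   2.1] [322. 139.]
now [ 0.6053 -0.1765  0.1894] hdg 89.7 w 0.0216 F [ 0.3 -1.  -0.1] t 52.75 j1,j7 0.57 1.5 tilt -0.9999
 -> xyz [-1.0, 4.4, -2.3] roll -0.0 rows 0.1
```

View pics/w32.png

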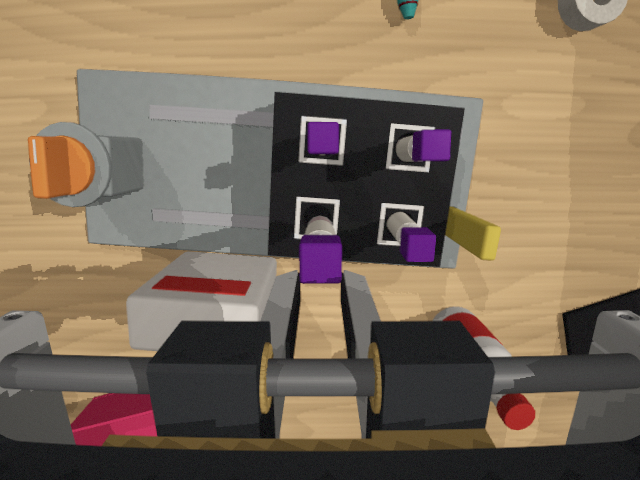

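Lined up over the last socket (316,216). Insert.

>>> {"op": "send_rows", "data": {
  "fingers": [0,0,0,0,0,0,0,0],
  "xyz": [
    [0,10,-3],
    [0,22,-3],
    [0,32,-3],
    [0,38,-3],
    [0,43,-3],
    [1,48,-3],
    [2,52,-3],
    [2,52,-3]
  ],
  "roll": [0,0,0,0,0,0,0,0],
  "squeeze": 5
}}

```text
time: 53.55
tool_pos: [0.6058, -0.1796, 0.1355]
eef_rot: [0.71, -0.704, 0.006, 0.002]
ft_force: [-0.0, 0.8, -0.5]
width: 0.0218
```

>>> {"op": "send_rows", "data": {
  "fingers": [0,0,0,0,0,0,0,0],
  "xyz": [
    [1,5,0],
    [2,9,0],
    [2,13,0],
    [3,17,0],
    [4,21,0],
    [5,25,0],
    [5,28,0],
    [5,28,0]
  ],
  "roll": [0,0,0,0,0,0,0,0]
}}

```text
time: 54.35
tool_pos: [0.6101, -0.1794, 0.1074]
eef_rot: [0.71, -0.704, 0.006, 0.002]
ft_force: [0.0, 0.3, -0.3]
width: 0.0216
```

```bash
python3 hang.py w33.png|tail -18; python3 mv.py
```

```text
cap [ 309   95   48   51 2240] [332.2 119.9]
cap [ 299  234   44   50 2055] [320.2 258.8]
205 [188 195 200] [-33.5  37.   -0.1]
211 [ 96 102 106] [-29.   38.4  -0.1]
217 [125 129 142] [-23.3  44.7  -0.1]
223 [149 160 169] [-24.7  17.5  -0. ]
229 [189 200 208] [-25.4  -2.9  -0. ]
235 [103  37  80] [-26.2 -20.6  -0. ]
241 [100  24  77] [-26.7 -35.2   0. ]
247 [160  45 127] [-25.1 -40.9   0. ]
253 [157  42 125] [-22.1 -41.5   0. ]
259 [159  46 126] [-18.6 -40.5   0. ]
265 [158  43 126] [-14.8 -38.8   0. ]
271 [155  40 120] [-12.3 -40.7   0. ]
277 [156  40 121] [ -9.1 -41.    0. ]
283 [ 99  93 129] [ -5.2 -39.4   0. ]
289 [138 184 214] [ 6.030e+01  1.076e+02 -1.000e-01]
socket [ 0.6037 -0.0965] in tool mm [-6.7 37.9 82.7] [430. 238.]
now [ 0.6105 -0.1795  0.108 ] hdg 89.7 w 0.0219 F [ 0.3 -0.2 -1.2] t 54.45 j1,j7 0.54 1.45 tilt -0.9999
```

>>> {"op": "send_rows", "data": {
  "fingers": [0,0,0.3,0.45,0.45,0.45,0.45,0.45,0.45,0.45],
  "xyz": [
    [0,2,0],
    [0,2,0],
    [0,2,0],
    [0,2,0],
    [0,2,0],
    [0,2,0],
    [0,-30,0],
    [0,-80,0],
    [0,-130,0],
    [0,-130,0]
  ],
  "roll": [0,0,0,0,0,0,0,0,0,0]
}}

```text
time: 55.45
tool_pos: [0.6167, -0.1805, 0.2456]
eef_rot: [0.709, -0.705, 0.001, -0.003]
ft_force: [0.7, -0.0, 0.6]
width: 0.0424
```

```bash
python3 stand.py wrist scene; python3 tubes.py top t34.png;python3 - <<'E'
from h import *
d=snap('wrist','w34.png')
H,S,V=cv2.split(cv2.cvtColor(d['color'],cv2.COLOR_BGR2HSV))
k=np.argwhere((H>20)&(H<32)&(S>150)&(V>80))[:,::-1].astype(float);P=bydepth(d,k)
s=(abs(P[:,0]-.6)<.05)&(abs(P[:,1]+.03)<.06)&(P[:,2]>.11);print('handle',P[s].mean(0),cv2.minAreaRect((P[s,:2]*1000).astype(np.float32)))
E
python3 mv.py
```

```text
wrist
cap up px [327. 123.] xy [ 0.5245 -0.1736] ztop 0.1461 rect [array([ 527.4, -173.2]), array([27.8, 21.3]), np.float64(0.1)]
cap up px [418. 130.] xy [ 0.5296 -0.0952] ztop 0.1459 rect [array([ 530.2, -132. ]), array([20.8, 98.4]), np.float64(0.9)]
cap up px [321. 206.] xy [ 0.5944 -0.1787] ztop 0.146 rect [array([ 573.8, -178.3]), array([20.7, 64.9]), np.float64(89.4)]
cap up px [407. 214.] xy [ 0.6032 -0.1012] ztop 0.1458 rect [array([ 582.5, -138. ]), array([115.8,  28.1]), np.float64(60.0)]
scene
cap up px [322. 283.] xy [ 0.6089 -0.1011] ztop 0.1453 rect [array([ 608.2, -100.4]), array([22.4, 24.7]), np.float64(1.8)]
cap up px [278. 291.] xy [ 0.5388 -0.1873] ztop 0.1462 rect [array([ 761. , -449.2]), array([ 24.6, 745.8]), np.float64(40.4)]
cap up px [302. 306.] xy [ 0.6049 -0.1876] ztop 0.1468 rect [array([ 795.9, -451.1]), array([ 26.7, 697.7]), np.float64(36.0)]
cap [ 0.2906 -0.0948] px [363. 339.] ang(cap dir) -174.3 len 0.122 capend [ 0.2792 -0.0971] teal 0.63 z 0.022
handle [ 0.60625231 -0.03693804  0.12018921] ((606.82080078125, -35.5077018737793), (12.975319862365723, 29.831809997558594), 86.28692626953125)
now [ 0.6109 -0.1806  0.2367] hdg 89.7 w 0.0422 F [-0.   0.5  0. ] t 55.65 j1,j7 0.57 1.53 tilt -0.9999
```

View pics/w34.png

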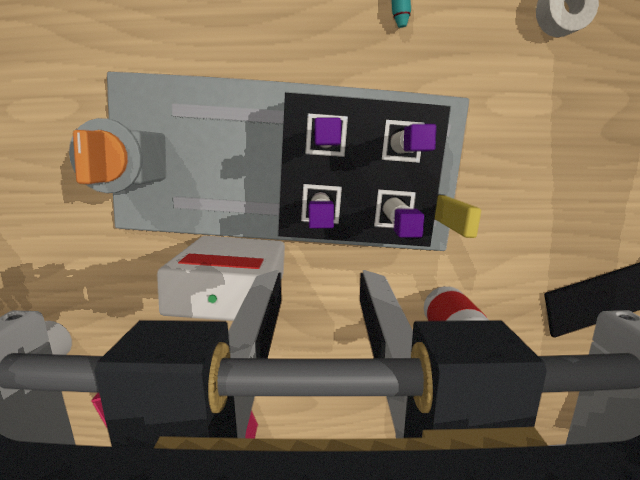

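All four tubes are seated, with every cap top at 0.146 and none left on the table except the turquoise look-alike. Next I grip the handle and push home.

```bash
python3 mv.py 0.6068,-0.0355,0.23,85.5 0.6068,-0.0355,0.081,85.5
```

```text
now [ 0.6109 -0.1806  0.2367] hdg 89.7 w 0.0422 F [-0.   0.5  0. ] t 55.65 j1,j7 0.57 1.53 tilt -0.9999
 -> xyz [-4.9, 7.9, 145.1] roll 4.2 rows 2.9
 -> xyz [-3.0, 156.9, 143.9] roll 4.2 rows 3.0
```

>>> {"op": "send_rows", "data": {
  "fingers": [0.5,0.5,0.5,0.5,0.5,0.5,0.5,0.3,0,0,0,0],
  "xyz": [
    [-2,5,40],
    [-3,7,85],
    [-4,7,130],
    [-4,8,144],
    [-4,50,144],
    [-3,95,144],
    [-3,135,144],
    [-3,156,144],
    [-3,156,144],
    [-3,156,144],
    [-3,156,144],
    [-3,156,144]
  ],
  "roll": [1,2,3,4,4,4,4,4,4,4,4,4],
  "squeeze": 25
}}

```text
time: 56.85
tool_pos: [0.6092, -0.0349, 0.0845]
eef_rot: [0.709, -0.704, 0.03, -0.024]
ft_force: [0.5, 1.1, -0.1]
width: 0.0137
```

>>> {"op": "send_rows", "data": {
  "fingers": [0,0,0],
  "xyz": [
    [0,0,0],
    [0,0,0],
    [0,0,0]
  ],
  "roll": [0,0,0]
}}

```text
time: 57.15
tool_pos: [0.6092, -0.0349, 0.0844]
eef_rot: [0.709, -0.704, 0.03, -0.024]
ft_force: [-1.1, 1.6, 5.3]
width: 0.0135
```

```bash
python3 mv.py 0.596,-0.172,0.081,85.5
python3 - <<'E'
from h import *
snap('wrist','w35.png')
E
```

```text
now [ 0.6092 -0.0349  0.0844] hdg 85.7 w 0.0135 F [-1.1  1.6  5.3] t 57.15 j1,j7 0.31 1.13 tilt -0.9999
 -> xyz [-2.8, 2.4, -137.8] roll 0.2 rows 2.8
```

View pics/w35.png

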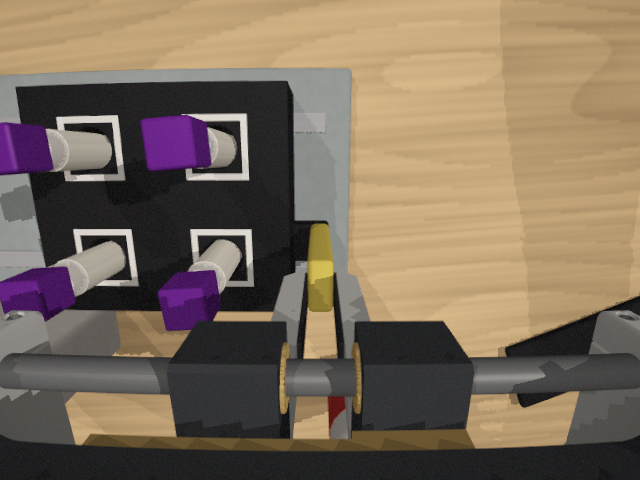

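>>> {"op": "send_rows", "data": {
  "fingers": [0,0,0,0,0,0,0,0,0,0,0,0],
  "xyz": [
    [0,0,-4],
    [0,0,-14],
    [0,0,-26],
    [0,0,-38],
    [0,0,-50],
    [0,0,-62],
    [0,0,-74],
    [0,0,-86],
    [0,0,-98],
    [0,0,-110],
    [0,0,-118],
    [0,0,-122]
  ],
  "roll": [0,0,0,0,0,0,0,0,0,0,0,0]
}}

```text
time: 58.4
tool_pos: [0.5995, -0.158, 0.0844]
eef_rot: [0.709, -0.704, 0.03, -0.024]
ft_force: [-2.5, 2.5, 12.1]
width: 0.0135
```

>>> {"op": "send_rows", "data": {
  "fingers": [0,0,0,0,0,0,0],
  "xyz": [
    [0,0,-4],
    [0,0,-8],
    [0,0,-12],
    [0,0,-15],
    [0,0,-18],
    [0,0,-20],
    [0,0,-20]
  ],
  "roll": [0,0,0,0,0,0,0]
}}

```text
time: 59.1
tool_pos: [0.5985, -0.1703, 0.0844]
eef_rot: [0.712, -0.701, 0.029, -0.023]
ft_force: [-2.4, 11.0, 13.7]
width: 0.0133
```

```bash
python3 mv.py
```

```text
now [ 0.5985 -0.1703  0.0844] hdg 85.8 w 0.0133 F [-2.4 11.  13.7] t 59.1 j1,j7 0.54 1.36 tilt -0.9999
```

The home stop is reached (11 N, no further travel). Ease off, release, and go up.

>>> {"op": "send_rows", "data": {
  "fingers": [0,0.2,0.35,0.5,0.5,0.5,0.5,0.5,0.5,0.5],
  "xyz": [
    [0,0,6],
    [0,0,6],
    [0,0,6],
    [0,0,6],
    [0,0,6],
    [0,-40,6],
    [0,-85,6],
    [0,-130,6],
    [0,-160,6],
    [0,-160,6]
  ],
  "roll": [0,0,0,0,0,0,0,0,0,0]
}}

```text
time: 60.1
tool_pos: [0.6025, -0.1725, 0.2469]
eef_rot: [0.709, -0.704, 0.028, -0.026]
ft_force: [0.1, 1.0, -0.5]
width: 0.0474
```

```bash
python3 - <<'E'
from h import *
from sock import sockets
d=snap('wrist','w36.png')
for q in sockets(d):
    if .45<q[0][0]<.65 and q[0][1]<0: print('socket',q[0].round(4))
d=snap('scene')
for q in sockets(d): print('scene socket',q[0].round(4))
cv2.imwrite('pics/s36.png',cv2.resize(d['color'][240:430,180:400],None,fx=3,fy=3))
E
python3 mv.py 0.59,-0.30,0.245,3 0.543,-0.399,0.245,-4
```

```text
socket [ 0.5856 -0.3152]
scene socket [ 0.7371 -0.0026]
now [ 0.5994 -0.1725  0.2422] hdg 85.6 w 0.0472 F [-0.9  0.4 -0.9] t 60.2 j1,j7 0.58 1.45 tilt -0.9999
 -> xyz [0.3, -3.6, -127.8] roll 82.6 rows 9.6
 -> xyz [-39.0, -3.9, -230.1] roll 89.6 rows 2.2
```

View pics/s36.png

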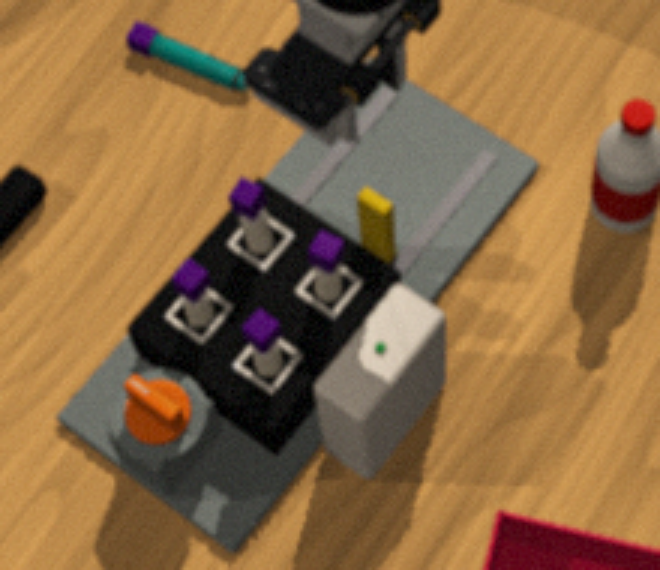

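View pics/w36.png

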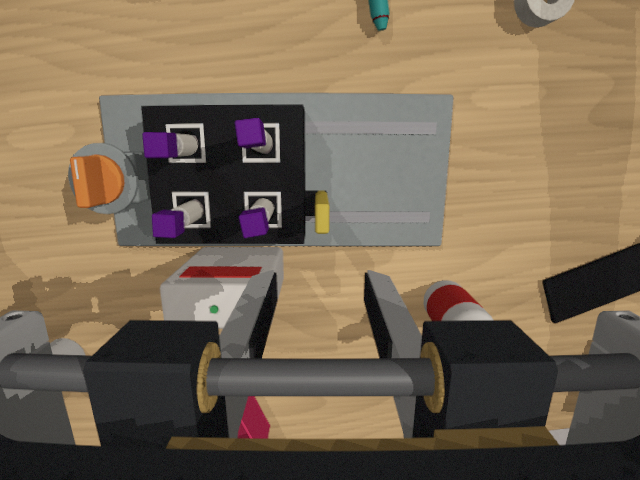

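The carriage is home and all four tubes are standing. Now the knob: its bar lies along station x, so the current heading suits.

```bash
python3 mv.py 0.5430,-0.3998,0.24,85.5 0.5430,-0.3998,0.083,85.5
```

```text
now [ 0.5994 -0.1725  0.2422] hdg 85.6 w 0.0472 F [-0.9  0.4 -0.9] t 60.2 j1,j7 0.58 1.45 tilt -0.9999
 -> xyz [-38.9, 1.1, -230.9] roll 0.1 rows 4.7
 -> xyz [-37.3, 158.1, -232.0] roll 0.1 rows 3.1
```

>>> {"op": "send_rows", "data": {
  "fingers": [0.5,0.5,0.5,0.5,0.5,0.5,0.5,0.5],
  "xyz": [
    [-8,0,-45],
    [-16,0,-90],
    [-24,0,-135],
    [-32,0,-180],
    [-38,0,-220],
    [-39,20,-231],
    [-38,50,-231],
    [-38,50,-231]
  ],
  "roll": [0,0,0,0,0,0,0,0]
}}

```text
time: 61.0
tool_pos: [0.5392, -0.3981, 0.1847]
eef_rot: [0.711, -0.702, 0.034, -0.02]
ft_force: [-0.6, 1.0, -1.2]
width: 0.0471
```

```bash
python3 knob.py w37.png; python3 mv.py 0.5430,-0.3998,0.083,85.5
```

```text
[   0    0    0    0 1292  189   14   18   15   22  833   60    0    0
    0]
0.085 1489 [ 0.5412 -0.4012  0.0942] [0.0932 0.0942 0.0951] ((541.3248901367188, -400.11590576171875), (49.665313720703125, 48.645755767822266), 87.64891052246094)
0.115 915 [ 0.5418 -0.3997  0.1235] [0.1217 0.1238 0.1248] ((541.866455078125, -399.72821044921875), (13.901884078979492, 48.535343170166016), 85.75658416748047)
now [ 0.5412 -0.398   0.1874] hdg 85.7 w 0.047 F [-0.8  0.3  0.5] t 61.05 j1,j7 0.88 1.79 tilt -0.9998
 -> xyz [3.7, 104.3, -2.7] roll 0.2 rows 2.1
```

View pics/w37.png

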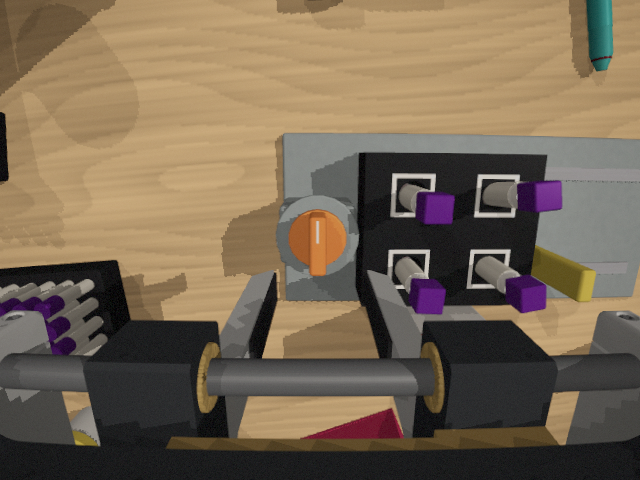

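>>> {"op": "send_rows", "data": {
  "fingers": [0.5,0.5,0.5,0.3,0,0,0,0,0,0],
  "xyz": [
    [2,40,-2],
    [3,75,-2],
    [3,95,-2],
    [3,103,-2],
    [3,103,-2],
    [3,103,-2],
    [3,103,-2],
    [3,103,-2],
    [3,103,-2],
    [3,103,-2]
  ],
  "roll": [0,0,0,0,0,0,0,0,0,0],
  "squeeze": 30
}}

```text
time: 62.05
tool_pos: [0.5466, -0.4002, 0.0895]
eef_rot: [0.709, -0.704, 0.03, -0.024]
ft_force: [0.3, 2.5, 6.4]
width: 0.0127
```

>>> {"op": "send_rows", "data": {
  "fingers": [0,0,0,0,0,0,0,0,0,0,0,0],
  "xyz": [
    [0,0,0],
    [0,0,0],
    [0,0,0],
    [0,0,0],
    [0,0,0],
    [0,0,0],
    [0,0,0],
    [0,0,0],
    [0,0,0],
    [0,0,0],
    [0,0,0],
    [0,0,0]
  ],
  "roll": [0,8,16,24,32,40,48,56,64,72,80,86]
}}

```text
time: 63.25
tool_pos: [0.5432, -0.4034, 0.0895]
eef_rot: [0.495, -0.499, 0.507, -0.499]
ft_force: [-5.0, -1.3, 7.4]
width: 0.0125
```

```bash
python3 mv.py; python3 -c "
from h import *
print(ctrl.sense()['wrist_torque'])"
```

```text
now [ 0.5432 -0.4034  0.0895] hdg -0.7 w 0.0125 F [-5.  -1.3  7.4] t 63.25 j1,j7 0.65 0.51 tilt -0.9999
[-0.35620745  1.26310613  0.08583022]
```

>>> {"op": "send_rows", "data": {
  "fingers": [0,0,0],
  "xyz": [
    [0,0,0],
    [0,0,0],
    [0,0,0]
  ],
  "roll": [3,3,3]
}}

```text
time: 63.55
tool_pos: [0.543, -0.4034, 0.0895]
eef_rot: [0.483, -0.487, 0.519, -0.51]
ft_force: [-4.6, -1.9, 8.7]
width: 0.0124
```

>>> {"op": "send_rows", "data": {
  "fingers": [0,0.3,0.5,0.5,0.5,0.5,0.5,0.5,0.5,0.5,0.5],
  "xyz": [
    [0,0,0],
    [0,0,0],
    [0,0,0],
    [0,0,0],
    [0,0,0],
    [0,-40,0],
    [0,-90,0],
    [0,-130,0],
    [0,-150,0],
    [0,-150,0],
    [0,-150,0]
  ],
  "roll": [0,0,0,0,0,0,0,0,0,0,0]
}}

```text
time: 64.65
tool_pos: [0.5468, -0.4014, 0.2373]
eef_rot: [0.485, -0.486, 0.519, -0.51]
ft_force: [-0.6, -0.7, -0.1]
width: 0.0469
```

```bash
python3 knob.py w38.png; python3 stand.py wrist; python3 mv.py;  python3 - <<'E'
from h import *
from sock import sockets
d=snap('wrist')
for q in sockets(d):
    if .45<q[0][0]<.65 and q[0][1]<0: print('socket',q[0].round(4))
snap('top','t38.png')
E
```

```text
[   0    0    0    0 1000  143    5   12   13    7  593   62    0    0
    0]
0.085 1146 [ 0.543  -0.3991  0.0942] [0.0932 0.0941 0.0951] ((542.5125122070312, -398.8037414550781), (47.55052185058594, 49.12382507324219), 87.14227294921875)
0.115 662 [ 0.543  -0.3996  0.1236] [0.1221 0.1238 0.125 ] ((542.950439453125, -399.5618591308594), (49.09209442138672, 13.429354667663574), 86.35672760009766)
wrist
cap up px [268.  22.] xy [ 0.5126 -0.2283] ztop 0.1457 rect [array([ 524.4, -273.9]), array([ 25.8, 121. ]), np.float64(14.8)]
cap up px [368.  24.] xy [ 0.5918 -0.2349] ztop 0.1458 rect [array([ 580.4, -277. ]), array([115.5,  26.3]), np.float64(74.5)]
cap up px [280. 127.] xy [ 0.516  -0.3095] ztop 0.146 rect [array([ 529.3, -312.5]), array([22.8, 51.9]), np.float64(78.0)]
cap up px [365. 129.] xy [ 0.5864 -0.3156] ztop 0.146 rect [array([ 575.6, -316.1]), array([47.5, 24. ]), np.float64(2.5)]
now [ 0.546  -0.401   0.2359] hdg -3.3 w 0.0471 F [-0.1  0.5 -0.1] t 64.75 j1,j7 0.64 0.49 tilt -0.9999
```

View pics/w38.png

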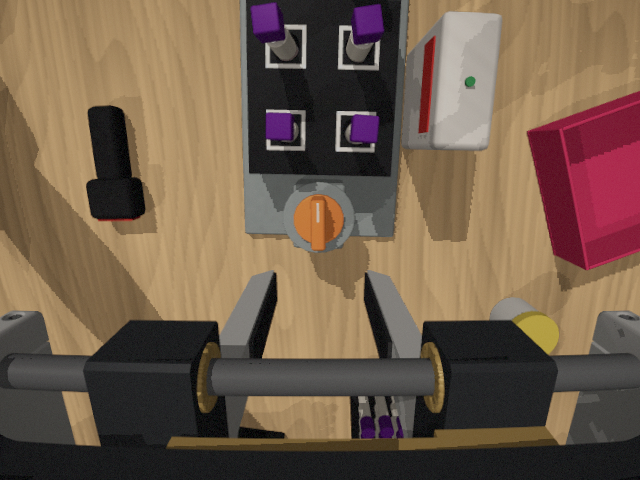

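View pics/t38.png

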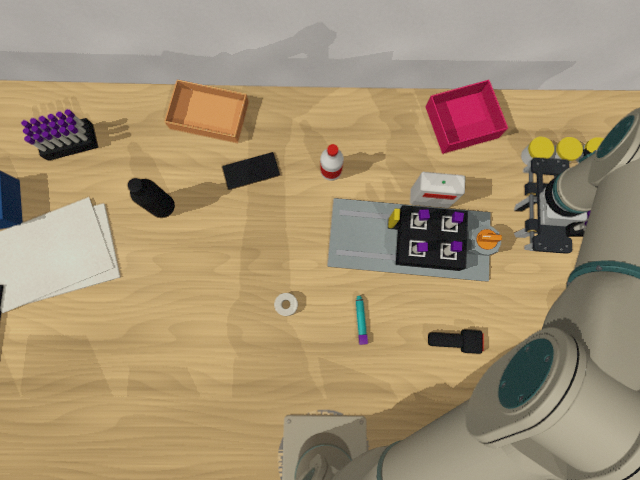

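The knob bar is at 86.4°, along station y, so it is locked. The carriage is home, all four caps are at 0.146, and the other objects haven't moved. Handing in.

```bash
python3 -c "
from h import *
print(ctrl.finish_job()); st()"
```

```text
the job is handed in; nothing more can be done
None
the job is handed in; nothing more can be done
```

The job is handed in at about 65 s: knob freed, carriage drawn out, all four tubes seated, carriage pushed home and knob locked. No verdict was reported, so this rests on my own checks.

**What I did**
- I turned the knob a quarter turn anticlockwise and pulled the carriage to its outer stop.
- I gripped each tube lightly by the cap, let it swing upright with short upward jerks, and lowered it into its own socket.
- I then pushed the loaded carriage to its home stop and turned the knob back clockwise.

**Last checks**
- The knob bar lies within about 1° of the carriage's sliding direction, which I read as about 1.55 rad (locked).
- I found the home stop by contact at 11 N. A socket moved 0.137 m from its out position, and a tube cap in the last picture agrees with it.
- All four cap tops are at 0.146 m; a seated tube should show 0.1455 m.
- The gripper is clear of everything, and the other desk items and the turquoise tube look unmoved.

**What went wrong or disagreed**
- The first knob pinch closed on air, because the fingertips sit about 24 mm above the reported TCP. I corrected for that from then on.
- After freeing the knob I sent an extra turn by mistake while the fingers were opening. It ran the last joint to its 2.94 limit and left the tool tilted by just under 1°.
- The fingers were dragged open to 68 mm at the outer stop, with 50 N read at the wrist. I had expected 0.14 m of travel, but the carriage started part-way out and moved only about 0.083 m. I took that for the stop because it would not move further at 16 N. I could not read the joint itself.

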